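# Shake baking beads into the tart tin

## Task

Turn the dial on the bead shaker's lid until its largest hole lies over the pouring window, while the shaker still stands in its T-slot rail. Then slide the shaker along to the rail's open end, lift it off, and shake all four ceramic baking beads out into the round tart tin. Finally stand the empty shaker upright, with its whole foot on the marble tile, and let go, leaving the two tins, the bottle and the ring cutter where they were.

Things in the scene. Friction and masses are not known exactly. Their poses are not given: they have to be found in the camera images.
- rail: fixed aluminium T-slot rail, 300 mm long (its x), 72 wide (y), 15 high; origin under its middle. Slot floor 4 mm above the bench, slot 60 mm wide. From x = -146 to +50 two lips 42 mm apart (11 to 15 mm above the bench) hold the shaker's foot down; from x = +50 to +146 the slot is open above, with a kerb 7 to 8 mm high round it, and the foot lifts straight out
- rail_open_end (a point): point on the slot floor at the middle of the rail's open part (rail x = +100 mm): with the shaker's origin within about 15 mm of here along the rail, the foot is clear of the lips
- shaker: loose bead shaker, 0.25 to 0.45 kg: clear round jar 64 mm across (plain wall 17 to 82 mm up, grip it across), on a neck 36 mm square and a foot 56 x 56 x 5 mm; 102 mm high in all. Origin: middle of the foot's underside, z up. Starts captive in the rail, foot on the slot floor, 2 mm of play each side, its x axis across the rail (the rail's -y)
- dial (a joint): turn of the dial disc on the shaker's lid, rad, counter-clockwise seen from above positive; 0 = its large hole lies exactly over the pouring window (largest opening); runs from -0.6 to 3.2, does not spring back, holds by friction of 0.03 N m. Within 0.15 rad of 0 counts as fully open.
- dial_grip (a point): top centre of the dial's raised grip bar, on the shaker's axis, 102 mm above the shaker's origin. The bar is 10 mm wide, 46 mm long and 14.5 mm high above the white disc (64 mm diameter). This point's axes turn with the dial: x points to the large hole, the bar runs along y.
- dial_hole (a point): middle of the dial's large hole, bean-shaped, 23 mm (radially, 5.5 to 28.5 mm from the axis) by 35 mm, on the disc's top face, on one flat side of the bar (the other side has only a 10 mm hole and five tiny ones, too small for the beads)
- bead0_center (a point): centre of a white ceramic baking bead, ball 17 mm in diameter, 10 g, in the shaker at the start
- bead1_center (a point): centre of the second bead, same
- bead2_center (a point): centre of the third bead, same
- bead3_center (a point): centre of the fourth bead, same
- tin: loose round steel tart tin lined with pastry, 134 mm across the rim, 110 mm across the foot, 60 mm high, wall 4 mm, inner floor 5 mm up; origin at the middle of its underside
- tile: fixed square marble tile, 120 x 120 mm, 12 mm thick; origin at the middle of its underside, sides along its x and y
- square_tin: loose empty square tin, 110 x 110 x 40 mm, not to be used; origin at the middle of its underside
- bottle: small standing bottle, 34 mm across, 75 mm high, to be left alone; origin under its middle
- cutter: standing steel ring cutter, 38 mm across, 35 mm high, to be left alone; origin under its middle
- shaker_window (a point): middle of the one pouring window, bean-shaped, 23 mm radially by 35 mm, in the shaker's black top just under the white dial: 17 mm from the axis along the shaker's +x, 84 mm up, reaching the jar's inner wall. A black nib on the rim (7 mm out, 12 wide) marks this side. To empty the shaker tip it past level, 105 degrees or more, this side lowest
There are look-alikes about, which are no part of the job. Of the things shaped like the tile, the marble one is meant.

How it is judged:
By the outcome, as a careful person would: the job done as asked, in the order asked, and still so for the second after the job is handed in, with the robot touching nothing.
It also fails if it takes over 72 s, if anything falls off the work surface, if the arm or the gripper's body presses on something with over 40 N, if the wrist force passes 120 N, or if a joint passes its speed limit or range.

## Robot

A 6-joint arm with a two-finger parallel gripper is mounted at the origin on the work surface. World frame = base frame: x ahead of the robot, y to its left, z up, the work surface at z = 0. Lengths are in mm, angles in rad, forces in N, time in s.
With the tool pointing down it reaches from about 300 to 775 mm from the base axis. Payload 14.6 kg.
Tool frame: the origin (TCP) lies between the finger pads; the fingertips stand 19 mm ahead of it and the grasp point (between the pads) is the TCP; z points along the fingers, y is the line along which they close (so a half turn about z gives the same grasp; the last joint's range is limited). The gripper opens to 94 mm and grips with 3 to 60 N. Pads are 16 mm wide; open, the fingers measure 119 mm over their backs; the gripper's body (75 mm by 177 mm) begins 78 mm behind the grasp point.
Start: joints at [-1.183, 0.3, 1.521, -0, 1.321, -0.067], TCP at [241.597, -494.085, 224.446] pointing down, gripper open.
Joint ranges: [-3.03, 3.03], [-0.79, 2.21], [0.23, 2.52], [-1.04, 4.18], [0, 3.07], [-2.55, 2.55]. Speed limits (rad/s): [2.22, 2.22, 2.57, 3.14, 3.14, 3.14].

## Interface

Orientations are given as [roll, pitch, yaw] about the fixed x, y, z axes, in that order (R = Rz(yaw) Ry(pitch) Rx(roll)).
In Python, from cell import monitor, imaging, job, find_in, trace gives the robot as it stands. The module is installed in compiled form; this text tells all that it offers.
- The arm moves only by the tool arm_command, never from a script. Its argument "steps" is a list of rows, each a list of 5 numbers: the opening, from 0 (shut) to 1 (fully open), then the shift along the tool's x, y, z in mm, then the turn about the tool's z in degrees. In form: [[gripper, dx, dy, dz, turn], ...]. A call has 1 to 20 rows; each row is the pose to reach, as a shift and turn from the pose commanded when the call began, along the tool's axes at that moment; what a row does not reach only later rows make up. A row lasts 1/8 s, in which the tool goes at most 62.5 mm and 10.7 degrees, less where a joint would pass 70% of its speed; a pose out of reach is approached as far as the arm can. A call with a gripper value outside its range is refused whole. The fingers move at their own pace and stop on an object; "force" is the grip in N (left out, the last holds). Time passes only in rows, so rows that repeat a pose let the fingers close. It gives the time, the measured TCP pose, the force, the opening and the grip force at its end, in the units of the state.
- monitor.read_state(): the state, without advancing time (a new reading comes with each control period).
- imaging.camera(name): name is "scene" or "top" or "wrist"; returns a dict with "img" (400x640x3 uint8, red, green, blue), "mtx" (3x3 intrinsics, pixels), "D" ([k1, k2, p1, p2, k3] as OpenCV has them; the pictures are not rectified), "view" (4x4, takes a point from world to camera coordinates). Camera axes: x right, y down, z forward; pixel columns grow to the right and rows downward; lengths in mm; the calibration is good to about 2 mm. A picture is of the moment at which its call begins. There is no depth.
- job.sign_off(): hands the job in; it is judged then, once.
Trained networks look in a picture, given as the dict that the camera call returned (one of the last four; its "shot" number tells which), for a name from the list of things; names that differ only in an ending like _2 or _b are one class to them, and where a whole thing is asked for, a point or a joint stands for the part that bears it (a point fixed in the world has none). Each returns a list of dicts, best first, with "p" (0 to 1); they miss things now and then, are a little off and sometimes report something else, mostly with a low value. They report only what shows in the picture. A call takes as long as a camera call. They do not tell look-alikes from the thing itself.
- find_in(picture, target): "rect" ([centre column, centre row, width, height] in pixels, round what is visible of it).
- trace(picture, target): "region" (400x640 bool, what is visible of it) and "rect" ([centre column, centre row, width, height] in pixels, round what is visible of it).
The state is a dict: "clock": time; "joints": joint angles; "qd": joint speeds; "effort": joint torques, N m; "eef_pos": TCP position; "eef_rot": TCP orientation; "wrist_force": force on the tool from outside, world axes, zero at the start; "moment": the same for the moment, N m; "finger_gap": finger opening in mm; "finger_force": force on a finger pad.
Only numpy, scipy, OpenCV 4.12 (cv2) and the standard library are available. Lean on these libraries where they do the work, as an engineer would, in place of code of your own. Each camera call takes 0.05 s, during which the arm holds its last target. There are 200 camera calls.

## Working session

There is one attempt and no reset: what is moved stays moved. The work goes in short steps, Python scripts to look and compute and a tool call to move; the robot and the scene stay as the last step left them, time stands still between calls to the robot, and variables do not carry over. Pictures are saved under pics/ and viewed, at most 10 in all, crops included, and the job is handed in when it is done.

Besides the shell and the picture viewer there is one more tool, called after ">>>" in YAML: its name, and indented under it one key for each argument. arm_command: Moves the arm, as the interface text tells. Its arguments: {"type":"object","properties":{"steps":{"type":"array","items":{"type":"array","items":{"type":"number"}}},"force":{"type":"number"}},"required":["steps"]}

```bash
ls; mkdir -p pics; python3 - <<'E'
from cell import monitor, imaging
import cv2, numpy as np
print(monitor.read_state())
for n in ["scene","top"]:
    c=imaging.camera(n); print(n,c["mtx"].tolist(),c["D"],np.round(c["view"],3).tolist())
    cv2.imwrite(f"pics/{n}0.png",cv2.cvtColor(c["img"],cv2.COLOR_RGB2BGR))
E
```

```text
pics
{'clock': 0.0, 'joints': array([-1.18255439e+00,  3.00499668e-01,  1.52160112e+00, -1.90584385e-06,
        1.32067421e+00, -6.66196027e-02]), 'qd': array([-0.00084741,  0.00092669, -0.00034111,  0.00058236,  0.0023441 ,
       -0.00202029]), 'effort': array([ 2.17616471e-03, -5.31791389e+01, -3.52732801e+01,  7.08642486e-02,
        2.43728334e-02, -1.34745628e-04]), 'eef_pos': array([ 241.5310373 , -493.85810445,  223.86216499]), 'eef_rot': array([-3.14041281e+00, -7.68671642e-05,  4.54861965e-01]), 'wrist_force': array([ 0.29531655, -0.19837713,  0.30589338]), 'moment': array([0.01629658, 0.05501677, 0.01121505]), 'finger_force': 0.0, 'finger_gap': 94.17752646520039}
scene [[438.36788775451686, 0.0, 327.13102939529784], [0.0, 438.36788775451686, 205.42482978653717], [0.0, 0.0, 1.0]] [0.03813467 0.         0.         0.         0.        ] [[-0.163, 0.987, 0.017, 50.883], [0.671, 0.123, -0.731, -263.967], [-0.723, -0.108, -0.682, 1721.399], [0.0, 0.0, 0.0, 1.0]]
top [[421.54759191922915, 0.0, 318.86078086301313], [0.0, 421.54759191922915, 200.96957450929034], [0.0, 0.0, 1.0]] [-0.10328769  0.          0.          0.          0.        ] [[0.016, -1.0, 0.017, 0.513], [-0.998, -0.017, -0.058, 479.498], [0.058, -0.016, -0.998, 1279.007], [0.0, 0.0, 0.0, 1.0]]
```

View pics/top0.png

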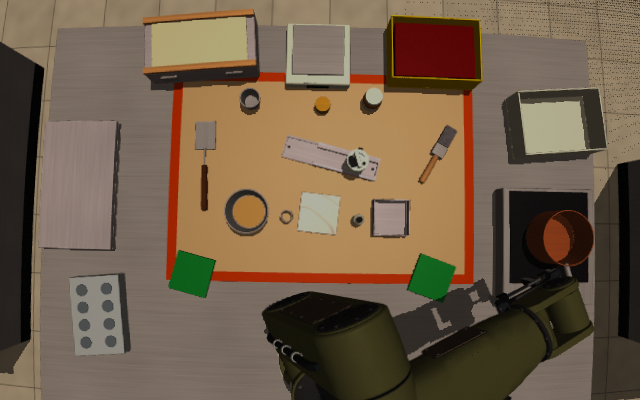

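View pics/scene0.png

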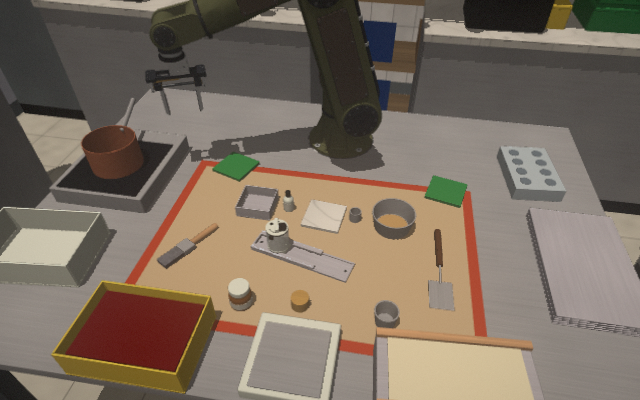

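The top view shows the rail from about (283,145) to (380,170), with the shaker at (357,160). The tin is at (246,212), the marble tile at (319,213), the cutter at (286,217), the bottle at (358,219) and the square tin at (390,218). The green tiles are look-alikes. The scene view agrees with this.

```bash
cat > h.py <<'E'
from cell import monitor, imaging, job, find_in, trace
import cv2, numpy as np
from scipy.spatial.transform import Rotation as R
def w2p(c,P):
    V=c["view"]; return cv2.projectPoints(np.float64(P).reshape(-1,3),cv2.Rodrigues(V[:3,:3])[0],V[:3,3],c["mtx"],np.float64(c["D"]))[0].reshape(-1,2)
def p2w(c,uv,z):
    n=cv2.undistortPoints(np.float64(uv).reshape(-1,1,2),c["mtx"],np.float64(c["D"])).reshape(-1,2)
    V=c["view"]; d=np.c_[n,np.ones(len(n))]@V[:3,:3]; o=-V[:3,:3].T@V[:3,3]
    return o+d*((z-o[2])/d[:,2])[:,None]
def save(c,name,box=None,scale=1):
    im=cv2.cvtColor(c["img"],cv2.COLOR_RGB2BGR)
    if box: im=im[box[1]:box[3],box[0]:box[2]]
    cv2.imwrite(f"pics/{name}.png",cv2.resize(im,None,fx=scale,fy=scale,interpolation=cv2.INTER_CUBIC))
def st():
    s=monitor.read_state(); print("t",s["clock"],"pos",s["eef_pos"].round(1),"rot",s["eef_rot"].round(3),"q",s["joints"].round(3),"F",s["wrist_force"].round(1),"gap",round(s["finger_gap"],1),round(s["finger_force"],1)); return s
E
python3 - <<'E'
from h import *
c=imaging.camera("top")
for n,z in [("rail",15),("tin",60),("tile",12),("square_tin",40),("bottle",75),("cutter",35),("shaker",102),("dial",87)]:
    for r in trace(c,n)[:2]:
        cn=max(cv2.findContours(r["region"].astype(np.uint8),cv2.RETR_EXTERNAL,cv2.CHAIN_APPROX_NONE)[0],key=cv2.contourArea)
        b=cv2.boxPoints(cv2.minAreaRect(cn)); m=cv2.moments(r["region"].astype(np.uint8)); ce=(m["m10"]/m["m00"],m["m01"]/m["m00"])
        W=p2w(c,b,z)[:,:2]
        print(n,round(r["p"],2),np.round(r["rect"]),"cen",p2w(c,[ce],z)[0,:2].round(),"boxc",W.mean(0).round(),"box",W.round().tolist())
w=imaging.camera("wrist"); print(np.round(w["view"],3).tolist(), w["mtx"].tolist(), w["D"])
im=cv2.cvtColor(c["img"],cv2.COLOR_RGB2BGR)[120:195,270:395]
cv2.imwrite("pics/crop.png",cv2.resize(im,None,fx=6,fy=6,interpolation=cv2.INTER_CUBIC))
E
```

```text
rail 0.68 [331. 159. 101.  51.] cen [618.  -6.] boxc [624.  10.] box [[615.0, 129.0], [685.0, 113.0], [632.0, -109.0], [562.0, -92.0]]
rail 0.38 [356. 161.  26.  25.] cen [ 604. -104.] boxc [ 605. -104.] box [[642.0, -70.0], [643.0, -138.0], [568.0, -139.0], [567.0, -71.0]]
tin 0.91 [245. 211.  46.  41.] cen [444. 224.] boxc [444. 224.] box [[470.0, 312.0], [530.0, 197.0], [417.0, 137.0], [357.0, 252.0]]
tile 0.84 [192. 275.  43.  50.] cen [249. 394.] boxc [249. 395.] box [[205.0, 469.0], [323.0, 439.0], [293.0, 320.0], [176.0, 350.0]]
tile 0.83 [318. 212.  43.  41.] cen [443.  10.] boxc [444.  10.] box [[390.0, 75.0], [509.0, 64.0], [497.0, -56.0], [379.0, -45.0]]
square_tin 0.86 [388. 218.  37.  34.] cen [ 433. -208.] boxc [ 433. -208.] box [[487.0, -151.0], [489.0, -264.0], [380.0, -265.0], [378.0, -152.0]]
bottle 0.68 [317. 211.  48.  40.] cen [442.  11.] boxc [442.  11.] box [[391.0, 73.0], [504.0, 63.0], [494.0, -51.0], [380.0, -40.0]]
cutter 0.38 [285. 213.  18.  11.] cen [437. 102.] boxc [433.  90.] box [[425.0, 92.0], [440.0, 92.0], [441.0, 89.0], [425.0, 89.0]]
cutter 0.35 [334. 160.  96.  43.] cen [614.  -8.] boxc [620.  11.] box [[608.0, 127.0], [681.0, 111.0], [632.0, -107.0], [559.0, -90.0]]
shaker 0.65 [359. 164.  26.  27.] cen [591. -96.] boxc [590. -94.] box [[585.0, -49.0], [635.0, -98.0], [595.0, -139.0], [545.0, -90.0]]
dial 0.41 [317. 210.  45.  40.] cen [441.  11.] boxc [442.  11.] box [[392.0, 73.0], [504.0, 61.0], [492.0, -51.0], [379.0, -39.0]]
[[0.44, -0.898, 0.001, -550.832], [-0.864, -0.423, 0.273, -28.5], [-0.245, -0.121, -0.962, 390.891], [0.0, 0.0, 0.0, 1.0]] [[280.9428795287571, 0.0, 317.56011900052124], [0.0, 280.9428795287571, 194.9379705835138], [0.0, 0.0, 1.0]] [-0.02514049  0.          0.          0.          0.        ]
```

View pics/crop.png

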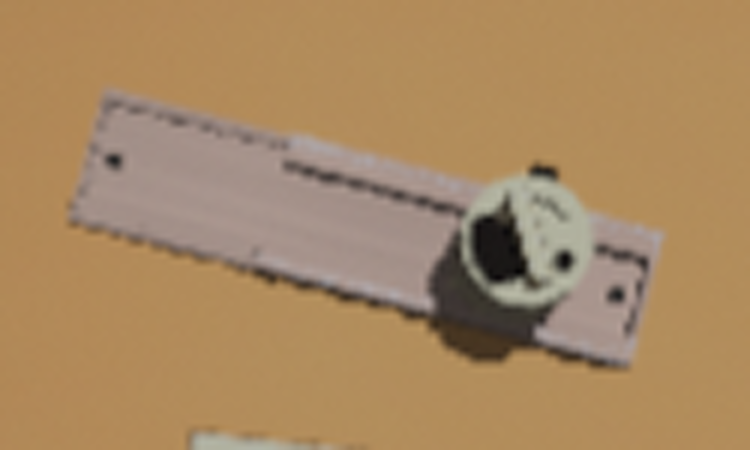

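The crop shows the nib at (543,172), up and away from the robot. The dial's large hole is to the left at about (497,248) and the bar is steep, so the dial is about +2.1 rad. The rail's open end is at the left, towards world +y. Before choosing how to pour I need to know what the arm does when a pose is out of reach, so I'll test that.

>>> arm_command:
  steps:
    - [1,0,0,-62,0]
    - [1,0,0,-124,0]
    - [1,0,0,-186,0]
    - [1,0,50,-248,0]
    - [1,0,100,-310,0]
    - [1,0,150,-372,0]
    - [1,0,200,-434,0]
    - [1,0,250,-496,0]
    - [1,0,300,-496,0]
    - [1,0,350,-496,0]

```text
clock: 1.85
eef_pos: [287.2, -587.6, 542.7]
eef_rot: [3.106, 0.0, 0.455]
wrist_force: [-0.9, -0.7, -0.4]
finger_gap: 94.1
finger_force: 0.0
```

```bash
python3 - <<'E'
from h import *
st()
c=imaging.camera("top")
o=np.array([270,120]); q=np.float64([[105,90],[70,222],[662,235],[630,365]])/6+o
W=p2w(c,q,15)[:,:2]; print(W.round(1)); L=(W[0]+W[1])/2; Rr=(W[2]+W[3])/2; print("open end",L,"closed",Rr,np.linalg.norm(L-Rr)," centre",(L+Rr)/2, "dir",np.arctan2(*(L-Rr)[::-1]))
s=p2w(c,[np.array([527,240])/6+o],87.5)[0]; print("shaker",s)
print("bottle,cutter",p2w(c,[[358,217]],75),p2w(c,[[286,216]],35))
E
```

```text
t 1.85 pos [ 287.2 -587.6  542.7] rot [3.106 0.    0.455] q [-1.173e+00  6.760e-01  2.350e-01  2.000e-03  2.195e+00 -5.500e-02] F [-0.9 -0.7 -0.4] gap 94.1 0.0
[[ 682.4  109. ]
 [ 613.2  125.5]
 [ 612.4 -179.9]
 [ 544.6 -163.7]]
open end [647.8034723  117.24308672] closed [ 578.49954401 -171.81109781] 297.2462885744765  centre [613.15150816 -27.28400555] dir 1.3354773156873465
shaker [ 596.84591605 -102.10207335   87.5       ]
bottle,cutter [[ 430.90058128 -105.66505594   75.        ]] [[431.19668157 107.00024006  35.        ]]
```

>>> arm_command:
  steps:
    - [1,0,60,0,0]
    - [1,0,120,0,0]
    - [1,0,180,0,0]
    - [1,0,240,0,0]

```text
clock: 2.4
eef_pos: [316.1, -646.6, 471.1]
eef_rot: [3.073, 0.0, 0.455]
wrist_force: [-0.5, -0.1, 1.0]
finger_gap: 93.8
finger_force: 0.0
```

>>> arm_command:
  steps:
    - [1,0,-60,0,0]
    - [1,0,-60,0,0]

```text
clock: 2.65
eef_pos: [289.4, -592.3, 466.2]
eef_rot: [3.073, -0.0, 0.455]
wrist_force: [0.8, -1.2, 1.2]
finger_gap: 94.2
finger_force: 0.0
```

```bash
python3 -c "
from h import *
st()"
```

```text
t 2.65 pos [ 289.4 -592.3  466.2] rot [ 3.073 -0.     0.455] q [-1.173  0.518  0.673  0.004  1.882 -0.056] F [ 0.8 -1.2  1.2] gap 94.2 0.0
```

>>> arm_command:
  steps:
    - [1,0,-50,25,0]
    - [1,0,-100,50,0]
    - [1,0,-150,75,0]
    - [1,0,-200,100,0]
    - [1,0,-250,125,0]
    - [1,0,-300,150,0]
    - [1,0,-350,150,0]
    - [1,0,-400,150,0]
    - [1,0,-450,150,0]
    - [1,0,-500,150,0]

```text
clock: 3.9
eef_pos: [74.6, -152.3, 283.4]
eef_rot: [3.073, 0.0, 0.456]
wrist_force: [-5.3, 15.3, 3.9]
finger_gap: 93.9
finger_force: 0.0
```

>>> arm_command:
  steps:
    - [1,0,-60,0,0]
    - [1,0,-120,0,0]

```text
clock: 4.15
eef_pos: [69.9, -143.9, 279.8]
eef_rot: [3.112, 0.001, 0.454]
wrist_force: [0.6, -1.1, -0.0]
finger_gap: 94.1
finger_force: 0.0
```

```bash
python3 -c "
from h import *
st()"
```

```text
t 4.15 pos [  69.9 -143.9  279.8] rot [3.112e+00 1.000e-03 4.540e-01] q [-1.359 -0.789  2.244  0.006  1.658 -0.242] F [ 0.6 -1.1 -0. ] gap 94.1 0.0
```

>>> arm_command:
  steps:
    - [1,0,-60,0,0]

```text
clock: 4.28
eef_pos: [65.8, -135.5, 279.2]
eef_rot: [-3.133, 0.001, 0.455]
wrist_force: [-0.7, 0.3, 1.0]
finger_gap: 94.2
finger_force: 0.0
```

```bash
python3 -c "
from h import *
st()"
```

```text
t 4.275 pos [  65.8 -135.5  279.2] rot [-3.133e+00  1.000e-03  4.550e-01] q [-1.36  -0.789  2.245 -0.003  1.694 -0.245] F [-0.7  0.3  1. ] gap 94.2 0.0
```

>>> arm_command:
  steps:
    - [1,30,12,0,-10]
    - [1,60,25,0,-20]
    - [1,92,38,0,-31]
    - [1,123,51,0,-41]
    - [1,154,64,0,-52]
    - [1,185,76,0,-62]
    - [1,216,89,0,-73]
    - [1,246,102,0,-83]
    - [1,277,115,0,-94]
    - [1,308,127,5,-104]
    - [1,339,140,10,-115]
    - [1,370,153,15,-125]
    - [1,400,166,20,-136]
    - [1,430,178,30,-146]
    - [1,460,190,40,-157]
    - [1,492,203,50,-167]
    - [1,492,203,50,-173]
    - [1,492,203,50,-173]

```text
clock: 6.52
eef_pos: [597.0, -100.7, 226.5]
eef_rot: [3.132, -0.001, -2.809]
wrist_force: [-0.2, -0.6, 0.1]
finger_gap: 94.0
finger_force: 0.0
```

```bash
python3 -c "
from h import *
s=st()
c=imaging.camera('wrist'); save(c,'w1')
print('cam',(-c['view'][:3,:3].T@c['view'][:3,3]).round(1), 'tcp px',w2p(c,[597,-102,102]), )
for n in ['dial','dial_hole','shaker_window','shaker','dial_grip','rail']:
  for r in find_in(c,n)[:1]: print(n,round(r['p'],2),np.round(r['rect'],1),p2w(c,[r['rect'][:2]],87.5)[0].round(1))
"
```

```text
t 6.525 pos [ 597.  -100.7  226.5] rot [ 3.132e+00 -1.000e-03 -2.809e+00] q [-0.23   0.426  1.345  0.007  1.376 -2.135] F [-0.2 -0.6  0.1] gap 94.0 0.0
cam [ 522.6 -128.5  386.3] tcp px [[315.95593414 193.66216572]]
dial 0.79 [316.4 189.8  57.2  58.5] [ 596.5 -101.6   87.5]
dial_hole 0.85 [316.4 190.9  59.4  59.1] [ 597.7 -101.2   87.5]
shaker_window 0.86 [315.8 186.6  57.3  62.6] [ 593.3 -103.4   87.5]
shaker 0.77 [316.9 187.7  57.3  66.5] [ 594.  -101.9   87.5]
dial_grip 0.82 [315.4 194.1  63.9  60.7] [ 601.5 -101.1   87.5]
rail 0.69 [357.2 194.2 198.5 134.3] [586.6 -57.3  87.5]
```

View pics/w1.png

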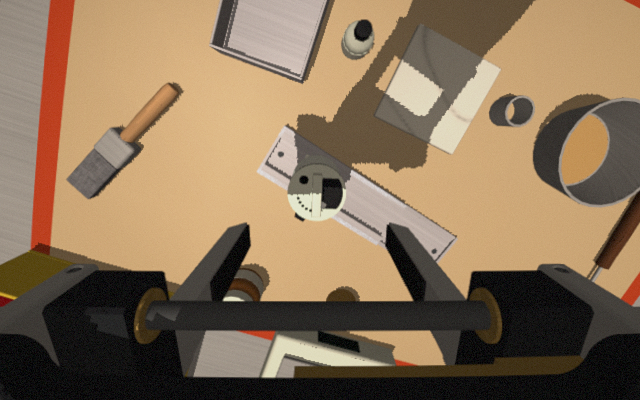

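The wrist view shows the dial centred at (316,190), its bar along the image vertical (tool x), and the large hole to the right. The tool is aligned with the bar, so I'll go down and grip it.

>>> arm_command:
  steps:
    - [1,0,0,50,0]
    - [1,0,0,90,0]
    - [1,0,0,112,0]
    - [1,0,0,112,0]
    - [0,0,0,112,0]
    - [0,0,0,112,0]
    - [0,0,0,112,0]
    - [0,0,0,112,0]
    - [0,0,0,112,0]
  force: 20

```text
clock: 8.0
eef_pos: [596.2, -100.1, 114.9]
eef_rot: [3.132, -0.001, -2.809]
wrist_force: [0.3, 0.1, -0.4]
finger_gap: 47.4
finger_force: 0.0
```

>>> arm_command:
  steps:
    - [0,0,0,0,0]
    - [0,0,0,0,0]
    - [0,0,0,0,0]
    - [0,0,0,0,0]
    - [0,0,0,0,0]
    - [0,0,0,0,10]
    - [0,0,0,0,20]
    - [0,0,0,0,30]
    - [0,0,0,0,40]
    - [0,0,0,0,50]
    - [0,0,0,0,60]
    - [0,0,0,0,70]
    - [0,0,0,0,80]
    - [0,0,0,0,90]
    - [0,0,0,0,100]
    - [0,0,0,0,110]
    - [0,0,0,0,120]
    - [0,0,0,0,125]
    - [0,0,0,0,125]
  force: 20

```text
clock: 10.38
eef_pos: [597.3, -99.9, 115.6]
eef_rot: [-3.139, -0.008, 1.291]
wrist_force: [3.9, 1.9, 2.2]
finger_gap: 9.6
finger_force: 20.1
```

>>> arm_command:
  steps:
    - [0.6,0,0,0,0]
    - [0.6,0,0,0,0]
    - [0.6,0,0,-40,0]
    - [1,0,0,-90,0]
    - [1,0,0,-110,0]

```text
clock: 11.0
eef_pos: [597.1, -101.3, 227.7]
eef_rot: [-3.139, -0.007, 1.293]
wrist_force: [-0.6, -0.7, -0.2]
finger_gap: 56.7
finger_force: 0.0
```

```bash
python3 -c "
from h import *
s=st()
c=imaging.camera('wrist'); u,v=w2p(c,[597,-101.5,90])[0].astype(int); print(u,v); save(c,'w2',(u-90,v-65,u+90,v+65),4)
"
```

```text
t 11.0 pos [ 597.1 -101.3  227.7] rot [-3.139 -0.007  1.293] q [-0.232  0.424  1.346  0.007  1.374  0.045] F [-0.6 -0.7 -0.2] gap 56.7 0.0
317 191
```

View pics/w2.png

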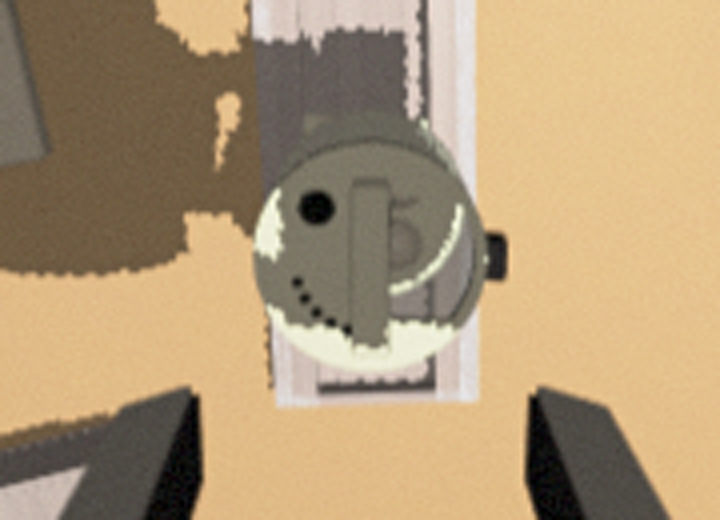

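The dial's large hole now faces the nib and I can see through it. Next I turn the tool to close along the rail, go down, grip the jar, and slide to the open end.

>>> arm_command:
  steps:
    - [1,0,0,0,10.5]
    - [1,0,0,10,21]
    - [1,0,0,20,31.5]
    - [1,0,0,30,42]
    - [1,0,0,40,52.5]
    - [1,0,0,50,63]
    - [1,0,0,60,73.5]
    - [1,0,0,70,84]
    - [1,0,0,80,87.5]
    - [1,0,0,130,87.5]
    - [1,0,0,170,87.5]
    - [1,0,0,190,87.5]
    - [0.4,0,0,190,87.5]
    - [0.4,0,0,190,87.5]
    - [0.4,0,0,190,87.5]
    - [0.4,0,0,190,87.5]
    - [0.4,0,0,190,87.5]
  force: 12

```text
clock: 13.18
eef_pos: [596.5, -99.7, 36.0]
eef_rot: [-3.134, 0.004, -0.235]
wrist_force: [-0.9, 0.1, 6.8]
finger_gap: 64.2
finger_force: 12.0
```

>>> arm_command:
  steps:
    - [0.4,0,-20,-1,0]
    - [0.4,0,-40,-1,0]
    - [0.4,0,-65,-1,0]
    - [0.4,0,-90,-1,0]
    - [0.4,0,-115,-1,0]
    - [0.4,0,-140,-1,0]
    - [0.4,0,-160,-1,0]
    - [0.4,0,-178,-1,0]
    - [0.4,0,-178,-1,0]

```text
clock: 14.3
eef_pos: [638.0, 76.3, 37.2]
eef_rot: [-3.133, 0.004, -0.233]
wrist_force: [6.2, 2.6, -3.2]
finger_gap: 63.9
finger_force: 12.0
```

```bash
python3 -c "
from h import *
s=st()
d=np.array([.2334,.9724]); print('rail xy',(s['eef_pos'][:2]-[613.2,-27.3])@d,(s['eef_pos'][:2]-[613.2,-27.3])@[-.9724,.2334])
"
```

```text
t 14.3 pos [638.   76.3  37.2] rot [-3.133  0.004 -0.233] q [0.058 0.699 1.389 0.011 1.055 1.856] F [ 6.2  2.6 -3.2] gap 63.9 12.0
rail xy 106.47683679932274 0.08873883924353596
```

>>> arm_command:
  steps:
    - [0.8,0,4,0,0]
    - [0.8,0,4,0,0]
    - [0.8,0,4,5,0]
    - [0.5,0,4,5,0]
    - [0.5,0,4,5,0]
    - [0.5,0,4,5,0]
    - [0.5,0,4,5,0]
    - [0.5,0,4,0,0]
    - [0.5,0,4,-20,0]
    - [0.5,0,4,-60,0]
    - [0.5,0,4,-110,0]
    - [0.5,0,4,-110,0]
  force: 30

```text
clock: 15.8
eef_pos: [638.6, 68.9, 153.0]
eef_rot: [-3.132, -0.003, -0.235]
wrist_force: [-0.1, 0.4, -4.5]
finger_gap: 63.6
finger_force: 29.9
```

```bash
python3 -c "
from h import *
s=st()
for n in ['scene','wrist']:
  c=imaging.camera(n); 
  if n=='scene':
    u,v=w2p(c,[638,76,140])[0].astype(int); save(c,'s3',(u-100,v-80,u+100,v+70),4); print(u,v)
"
```

```text
t 15.8 pos [638.6  68.9 153. ] rot [-3.132e+00 -3.000e-03 -2.350e-01] q [0.047 0.562 1.319 0.009 1.255 1.85 ] F [-0.1  0.4 -4.5] gap 63.6 29.9
336 232
```

View pics/s3.png

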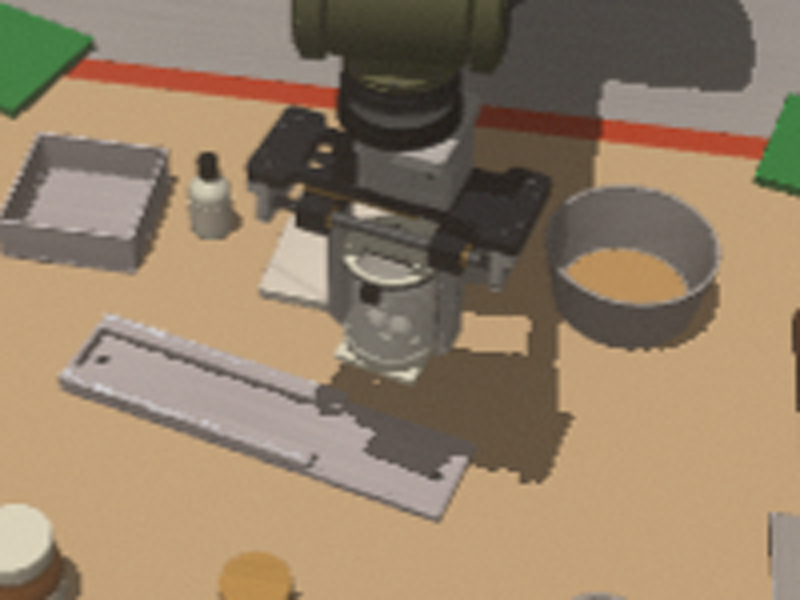

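The shaker is off the rail and upright in the grip at crop (390,310), with the beads inside. The tool can't tilt freely, so I'll tilt the shaker within the pads, hinging its foot against the rail's outer side wall.

>>> arm_command:
  steps:
    - [0.5,-35,0,0,0]
    - [0.5,-68,0,20,0]
    - [0.5,-68,0,70,0]
    - [0.5,-68,0,110,0]
    - [0.5,-68,0,118,0]
    - [0.5,-68,0,118,0]

```text
clock: 16.65
eef_pos: [569.7, 85.6, 29.0]
eef_rot: [-3.135, 0.008, -0.235]
wrist_force: [-0.2, -0.2, -4.7]
finger_gap: 63.7
finger_force: 29.9
```

>>> arm_command:
  steps:
    - [0.5,0,0,3,0]
    - [0.5,0,0,3,0]

```text
clock: 16.9
eef_pos: [570.4, 85.6, 27.3]
eef_rot: [-3.134, 0.005, -0.235]
wrist_force: [-3.7, -0.4, 5.2]
finger_gap: 63.4
finger_force: 29.9
```

>>> arm_command:
  steps:
    - [0.5,0,0,2,0]
    - [0.5,0,0,2,0]

```text
clock: 17.15
eef_pos: [570.7, 85.6, 27.2]
eef_rot: [-3.134, 0.004, -0.234]
wrist_force: [-13.6, -1.3, 27.1]
finger_gap: 63.1
finger_force: 30.1
```

>>> arm_command:
  steps:
    - [0.5,0,0,-2,0]
    - [0.5,3,0,-2,0]
    - [0.5,6,0,-4,0]
    - [0.5,10,0,-6,0]
    - [0.5,14,0,-8,0]
    - [0.5,18,0,-9.5,0]
    - [0.5,22,0,-11,0]
    - [0.5,25,0,-12,0]
    - [0.5,25,0,-12,0]
  force: 8

```text
clock: 18.27
eef_pos: [594.1, 79.4, 35.6]
eef_rot: [-3.135, 0.007, -0.235]
wrist_force: [-3.4, -1.9, -5.0]
finger_gap: 63.6
finger_force: 8.0
```

```bash
python3 -c "
from h import *
s=st()
c=imaging.camera('scene'); a=c['img']
u,v=w2p(c,[590,85,40])[0].astype(int); A=a[v-70:v+50,u-60:u+60]
c=imaging.camera('wrist'); B=c['img'][100:340,200:440]
A=cv2.resize(A,(400,400),interpolation=cv2.INTER_CUBIC);B=cv2.resize(B,(400,400),interpolation=cv2.INTER_CUBIC)
cv2.imwrite('pics/t4.png',np.hstack([A,B])[:,:,::-1])
"
```

```text
t 18.275 pos [594.1  79.4  35.6] rot [-3.135  0.007 -0.235] q [0.068 0.622 1.527 0.01  0.998 1.868] F [-3.4 -1.9 -5. ] gap 63.6 8.0
```

View pics/t4.png

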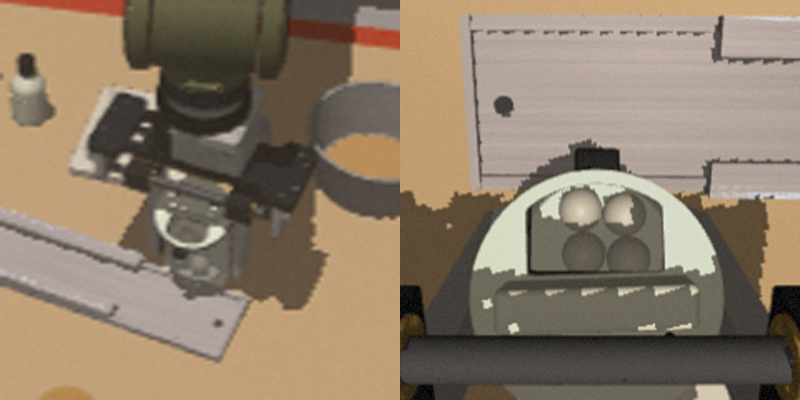

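The shaker is now tilted about 35–40° towards the nib, and the four beads show through the open window in the right-hand half at about (600,230). I'll grip firmly and carry it to the tin.

>>> arm_command:
  steps:
    - [0.5,0,0,0,0]
    - [0.5,0,0,-20,0]
    - [0.5,0,0,-60,0]
    - [0.5,0,0,-100,-2]
    - [0.5,-20,-9,-110,-8]
    - [0.5,-60,-28,-110,-14]
    - [0.5,-100,-46,-110,-20]
    - [0.5,-140,-65,-110,-26]
    - [0.5,-180,-84,-110,-30]
    - [0.5,-201,-93,-110,-30]
    - [0.5,-201,-93,-110,-30]
    - [0.5,-201,-93,-110,-30]
  force: 35

```text
clock: 19.88
eef_pos: [422.0, 215.9, 149.2]
eef_rot: [-3.132, -0.001, 0.289]
wrist_force: [-0.3, 0.0, -3.7]
finger_gap: 63.3
finger_force: 35.0
```

```bash
cat > look.py <<'E'
from h import *
import sys
s=st(); p=s['eef_pos']
c=imaging.camera('scene'); a=c['img']
u,v=w2p(c,p)[0].astype(int); A=a[max(v-70,0):v+70,max(u-70,0):u+70]
c=imaging.camera('wrist'); B=c['img'][60:360,170:470]
A=cv2.resize(A,(400,400),interpolation=cv2.INTER_CUBIC);B=cv2.resize(B,(400,400),interpolation=cv2.INTER_CUBIC)
cv2.imwrite(f'pics/{sys.argv[1]}.png',np.hstack([A,B])[:,:,::-1])
E
python3 look.py t5
```

```text
t 19.875 pos [422.  215.9 149.2] rot [-3.132e+00 -1.000e-03  2.890e-01] q [0.391 0.211 1.819 0.01  1.109 1.668] F [-0.3  0.  -3.7] gap 63.3 35.0
```

View pics/t5.png

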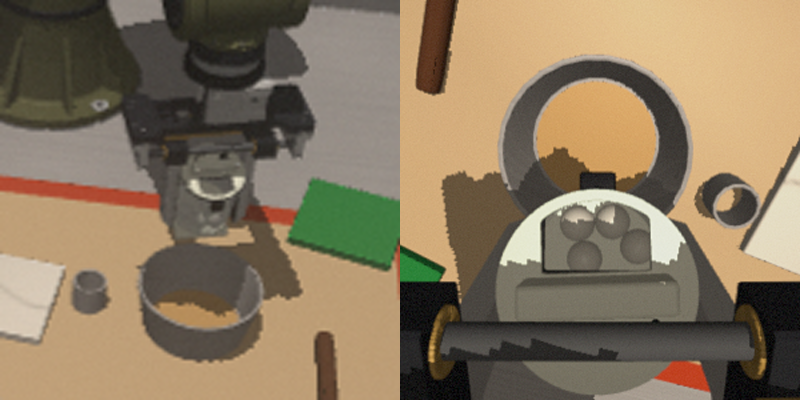

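```bash
python3 -c "
from h import *
c=imaging.camera('wrist')
print(p2w(c,[[317.8,159]],60), w2p(c,[444,224,60]))
# dial disc ellipse centre approx px -> compare predicted disc centre for tilts
p=monitor.read_state()['eef_pos']; x=np.array([np.cos(.289),np.sin(.289),0])
for t in [20,30,40,50,60]:
  a=np.radians(t); print(t,w2p(c,p+59.5*(x*np.sin(a)+[0,0,np.cos(a)]))[0].round(), w2p(c,p+56*(x*np.sin(a)+[0,0,np.cos(a)])+39*(x*np.cos(a)-[0,0,np.sin(a)]))[0].round())
"
```

```text
[[462.4642095  227.49537366  60.        ]] [[315.69183474 179.58333885]]
20 [315. 264.] [315. 172.]
30 [315. 239.] [315. 155.]
40 [315. 215.] [316. 144.]
50 [315. 194.] [316. 138.]
60 [315. 177.] [316. 136.]
```

>>> arm_command:
  steps:
    - [0.5,10,2,0,0]
    - [0.5,10,2,0,0]
    - [0.5,10,2,0,0]
    - [0.5,10,2,0,0]
  force: 5

```text
clock: 20.52
eef_pos: [431.2, 216.9, 148.0]
eef_rot: [-3.132, 0.002, 0.289]
wrist_force: [-0.7, -0.3, -4.7]
finger_gap: 63.5
finger_force: 5.0
```

```bash
cat > tilt.py <<'E'
from h import *
def tilt(show=True):
    s=monitor.read_state(); p=s['eef_pos']; Rm=R.from_euler('xyz',s['eef_rot']).as_matrix(); x=Rm[:,0]; z=-Rm[:,2]
    c=imaging.camera('wrist'); d=find_in(c,'dial')[:1]
    ang=np.radians(np.arange(-30,190)); P=p+59.5*(np.outer(np.sin(ang),x)+np.outer(np.cos(ang),z)); px=w2p(c,P)
    print('pos',p.round(1),'F',s['wrist_force'].round(1),'gap',s['finger_gap'].round(1),s['finger_force'].round(1))
    for r in d:
        e=np.linalg.norm(px-r['rect'][:2],axis=1); print('dial',round(r['p'],2),np.round(r['rect']),'tilt~',np.degrees(ang[e.argmin()]).round(),e.min().round(1))
    return c
if __name__=='__main__':
    c=tilt()
    for r in trace(c,'tin')[:1]: print('tin',r['p'],np.round(r['rect']),p2w(c,[r['rect'][:2]],60).round(1))
E
python3 tilt.py
```

```text
Traceback (most recent call last):
  File "tilt.py", line 11, in <module>
    c=tilt()
  File "tilt.py", line 6, in tilt
    print('pos',p.round(1),'F',s['wrist_force'].round(1),'gap',s['finger_gap'].round(1),s['finger_force'].round(1))
                                                               ^^^^^^^^^^^^^^^^^^^^^
AttributeError: 'float' object has no attribute 'round'
```

```bash
sed -i "s/s\['finger_gap'\].round(1),s\['finger_force'\].round(1)/round(s['finger_gap'],1)/" tilt.py; python3 tilt.py
```

```text
pos [431.1 216.9 148.1] F [-0.6 -0.2 -3.6] gap 63.5
dial 0.57 [318. 278. 153. 156.] tilt~ 15.0 2.7
tin 0.9 [316. 169. 148. 116.] [[463.  227.5  60. ]]
```

>>> arm_command:
  steps:
    - [0.5,0,0,0,0]
    - [0.5,0,0,0,0]
    - [0.5,0,0,0,0]
  force: 3

```text
clock: 21.15
eef_pos: [431.2, 216.9, 148.1]
eef_rot: [-3.132, 0.001, 0.289]
wrist_force: [0.1, 0.1, -4.1]
finger_gap: 63.8
finger_force: 3.0
```

```bash
cat >> tilt.py <<'E'
    t=np.linspace(0,6.28,60)
    for X in [(444,224),(450,225),(456,226)]:
        q=w2p(c,np.c_[X[0]+67*np.cos(t),X[1]+67*np.sin(t),0*t+60]); print(X,q.min(0).round(),q.max(0).round())
E
python3 tilt.py
```

```text
pos [431.2 216.9 148.1] F [ 0.1  0.1 -4.1] gap 63.8
dial 0.85 [319. 278. 152. 155.] tilt~ 15.0 3.0
tin 0.74 [315. 168. 142. 117.] [[463.8 228.8  60. ]]
(444, 224) [241. 113.] [388. 256.]
(450, 225) [241. 106.] [389. 250.]
(456, 226) [242.  98.] [390. 245.]
```

```bash
cat > fit.py <<'E'
from h import *
from scipy.optimize import least_squares
def discpx(c,p,x,y,z,a,L):
    ax=x*np.sin(a)+z*np.cos(a); e=x*np.cos(a)-z*np.sin(a); t=np.linspace(0,6.28,60)[:,None]
    q=w2p(c,p+L*ax+32*(np.cos(t)*e+np.sin(t)*y)); return q,ax,e
def fit():
    s=monitor.read_state(); p=s['eef_pos']; Rm=R.from_euler('xyz',s['eef_rot']).as_matrix(); x,y,z=Rm[:,0],Rm[:,1],-Rm[:,2]
    c=imaging.camera('wrist'); rs=find_in(c,'dial')
    if not rs: print('no dial'); return c
    r=rs[0]; b=np.array(r['rect']); tgt=np.r_[b[:2]-b[2:]/2,b[:2]+b[2:]/2]
    f=lambda v:(lambda q:np.r_[q.min(0),q.max(0)]-tgt)(discpx(c,p,x,y,z,v[0],v[1])[0])
    for a0 in (0.2,0.8,1.4):
        o=least_squares(f,[a0,60]); print('p',round(r['p'],2),b.round(),'tilt',np.degrees(o.x[0]).round(1),'h',(87.5-o.x[1]).round(1),'res',o.fun.round(1))
    return c
if __name__=='__main__': fit()
E
python3 fit.py
```

```text
p 0.8 [317. 278. 151. 157.] tilt 14.5 h 27.5 res [-3.5  1.3  0.6 -2. ]
p 0.8 [317. 278. 151. 157.] tilt 14.5 h 27.5 res [-3.5  1.3  0.6 -2. ]
p 0.8 [317. 278. 151. 157.] tilt 14.5 h 27.5 res [-3.5  1.3  0.6 -2. ]
```

The fit gives a tilt of about 14.5°, with the grip 27.5 mm above the foot, and it holds even at 3 N. So it has to be tilted further mechanically. I'll go back to the rail wall with the contact located better.

>>> arm_command:
  steps:
    - [0.5,0,0,0,0]
    - [0.5,10,18,0,5]
    - [0.5,30,52,0,12]
    - [0.5,55,92,0,20]
    - [0.5,80,132,0,28]
    - [0.5,95,160,0,30]
    - [0.5,100,168,20,30]
    - [0.5,100,168,60,30]
    - [0.5,100,168,95,30]
    - [0.5,100,168,108,30]
    - [0.5,100,168,108,30]
  force: 20

```text
clock: 22.78
eef_pos: [574.2, 85.7, 38.1]
eef_rot: [-3.135, 0.007, -0.234]
wrist_force: [0.0, 1.0, -4.2]
finger_gap: 63.4
finger_force: 20.0
```

```bash
python3 - <<'E'
from fit import *
st(); c=fit()
r=trace(c,'rail')
for q in r[:1]:
    m=q['region']; print(q['p'],np.round(q['rect'])); cols=[200,240,280,400,440]
    for u in cols:
        v=np.where(m[:,u])[0]
        if len(v): W=p2w(c,[[u,v.max()],[u,v.min()]],15)[:,:2]; print(u,v.min(),v.max(),'near/far rail y',((W-[613.2,-27.3])@[-.9724,.2334]).round(1))
E
```

```text
t 22.775 pos [574.2  85.7  38.1] rot [-3.135  0.007 -0.234] q [0.081 0.583 1.586 0.01  0.977 1.88 ] F [ 0.   1.  -4.2] gap 63.4 20.0
p 0.74 [319. 278. 148. 153.] tilt 14.2 h 29.7 res [-4.3  1.3 -0.4 -2. ]
p 0.74 [319. 278. 148. 153.] tilt 14.2 h 29.7 res [-4.3  1.3 -0.4 -2. ]
p 0.74 [319. 278. 148. 153.] tilt 14.2 h 29.7 res [-4.3  1.3 -0.4 -2. ]
0.74 [439. 132. 402. 118.]
240 75 141 near/far rail y [  0.3 -39.2]
280 74 183 near/far rail y [ 28.  -39.7]
400 74 188 near/far rail y [ 31.2 -39.9]
440 75 188 near/far rail y [ 31.1 -39.6]
```

>>> arm_command:
  steps:
    - [0.5,5,0,2.5,0]
    - [0.5,10,0,2.5,0]
    - [0.5,14,0,2.5,0]
    - [0.5,14,0,2.5,0]
  force: 10

```text
clock: 23.42
eef_pos: [588.4, 82.0, 35.8]
eef_rot: [-3.134, 0.006, -0.235]
wrist_force: [0.4, 0.1, -4.6]
finger_gap: 63.1
finger_force: 10.0
```

>>> arm_command:
  steps:
    - [0.5,3,0,0.5,0]
    - [0.5,6,0,1,0]
    - [0.5,6,0,1,0]

```text
clock: 23.8
eef_pos: [594.2, 80.7, 35.1]
eef_rot: [-3.134, 0.005, -0.235]
wrist_force: [-2.3, 0.3, 1.2]
finger_gap: 63.5
finger_force: 10.0
```

>>> arm_command:
  steps:
    - [0.5,3,0,0,0]
    - [0.5,6,0,0,0]
    - [0.5,6,0,0,0]

```text
clock: 24.18
eef_pos: [600.0, 79.3, 35.1]
eef_rot: [-3.134, 0.005, -0.235]
wrist_force: [-3.0, 1.2, 3.2]
finger_gap: 63.2
finger_force: 10.0
```

```bash
python3 fit.py; python3 look.py t6
```

```text
p 0.75 [317. 276. 152. 156.] tilt 15.3 h 27.8 res [-2.5  0.9  0.1 -1.3]
p 0.75 [317. 276. 152. 156.] tilt 15.3 h 27.8 res [-2.5  0.9  0.1 -1.3]
p 0.75 [317. 276. 152. 156.] tilt 15.3 h 27.8 res [-2.5  0.9  0.1 -1.3]
t 24.275 pos [600.   79.3  35.1] rot [-3.134  0.005 -0.235] q [0.067 0.632 1.511 0.01  1.001 1.867] F [-3.5  0.5  5.1] gap 63.4 10.0
```

View pics/t6.png

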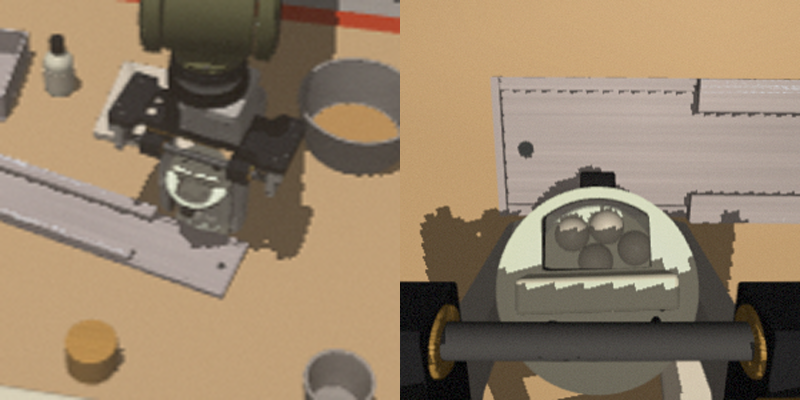

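```bash
cat > fit3.py <<'E'
from h import *
from scipy.optimize import least_squares
def model(c,s,v):
    p=s['eef_pos']; Rm=R.from_euler('xyz',s['eef_rot']).as_matrix(); x,y,z=Rm[:,0],Rm[:,1],-Rm[:,2]
    a,d,h=v; n=x*np.sin(a)+z*np.cos(a); e=x*np.cos(a)-z*np.sin(a); o=p+d*x-h*n
    t=np.linspace(0,6.28,60)[:,None]; D=w2p(c,o+87.5*n+32*(np.cos(t)*e+np.sin(t)*y))
    B=w2p(c,[o+102*n+i*5*e+j*23*y for i in(-1,1) for j in(-1,1)])
    return np.r_[D.min(0),D.max(0)],np.r_[B.min(0),B.max(0)],w2p(c,o+84*n+39*e)[0]
if __name__=='__main__':
    s=st(); c=imaging.camera('wrist'); b=np.array(find_in(c,'dial')[0]['rect']); print(b.round(1))
    disc=np.r_[b[:2]-b[2:]/2,b[:2]+b[2:]/2]
    bar=np.array([170+115*.75,60+273*.75,170+280*.75,60+313*.75])
    f=lambda v:np.r_[model(c,s,v)[0]-disc,model(c,s,v)[1]-bar]
    o=least_squares(f,[.3,-2,28],loss='soft_l1',f_scale=2); print('tilt',np.degrees(o.x[0]),'d',o.x[1],'h',o.x[2],f(o.x).round(1),'nib',model(c,s,o.x)[2])
    # grey profile down the middle columns
    g=cv2.cvtColor(c['img'],cv2.COLOR_RGB2GRAY); print([int(q) for q in g[180:360:3,285:300].mean(1)])
E
python3 fit3.py
```

```text
t 24.375 pos [600.   79.3  35. ] rot [-3.134  0.005 -0.235] q [0.067 0.632 1.511 0.01  1.001 1.867] F [-3.5  0.5  4.5] gap 63.4 10.0
[316.6 276.9 150.8 153.5]
tilt 23.93849715123046 d -9.186095926627875 h 28.006508433130303 [-0.2 -0.4 -0.5  0.3 -2.   1.3 -2.1 -1.2] nib [316.36020773 185.44030345]
[166, 166, 170, 164, 168, 116, 88, 77, 137, 203, 211, 147, 99, 106, 98, 122, 134, 136, 91, 93, 91, 93, 93, 105, 108, 107, 107, 66, 95, 73, 180, 203, 124, 104, 105, 104, 103, 104, 95, 106, 101, 31, 47, 55, 64, 69, 74, 76, 74, 72, 63, 104, 104, 104, 105, 104, 105, 127, 157, 150]
```

The three-parameter fit is good: tilt 24°, and the jar has slid 9 mm back in the pads against the wall. A better lever is to regrip the jar high up and hinge the shaker over its foot edge. It should come to rest lying on its nib with the window end slightly raised, which keeps the beads in. First I release it so it falls back upright, then regrip high.

>>> arm_command:
  steps:
    - [0.85,0,0,0,0]
    - [0.85,0,0,0,0]
    - [0.85,0,0,0,0]
    - [0.85,-23,0,0,0]
    - [0.85,-23,0,-37,0]
    - [0.85,-23,0,-37,0]

```text
clock: 25.22
eef_pos: [578.9, 84.5, 74.4]
eef_rot: [-3.133, 0.001, -0.234]
wrist_force: [-0.1, -0.1, 0.3]
finger_gap: 79.7
finger_force: 0.0
```

```bash
python3 - <<'E'
from h import *
s=st(); c=imaging.camera('wrist')
for n in ['dial','shaker']:
    for r in find_in(c,n)[:1]: print(n,round(r['p'],2),np.round(r['rect'],1))
p=s['eef_pos']; t=np.linspace(0,6.28,60)
x=np.array([.9725,-.2328])
for d in (-10,0,10):
    q=w2p(c,np.c_[p[0]+d*x[0]+32*np.cos(t),p[1]+d*x[1]+32*np.sin(t),0*t+87.5]); print(d,q.min(0).round(),q.max(0).round(),((q.min(0)+q.max(0))/2).round())
E
```

```text
t 25.225 pos [578.9  84.5  74.4] rot [-3.133e+00  1.000e-03 -2.340e-01] q [0.079 0.536 1.56  0.01  1.044 1.879] F [-0.1 -0.1  0.3] gap 79.7 0.0
dial 0.62 [317.6 253.  108.5  95. ]
shaker 0.63 [320.  238.9 108.7 122.1]
-10 [262. 223.] [371. 319.] [316. 271.]
0 [261. 206.] [372. 305.] [316. 256.]
10 [260. 189.] [372. 291.] [316. 240.]
```

>>> arm_command:
  steps:
    - [0.85,2,0,4,0]
    - [0.5,2,0,4,0]
    - [0.5,2,0,4,0]
    - [0.5,2,0,4,0]
    - [0.5,2,0,4,0]
    - [0.5,6,0,3,0]
    - [0.5,10,0,2,0]
    - [0.5,14,0,1,0]
    - [0.5,20,0,0,0]
    - [0.5,26,0,-1,0]
    - [0.5,32,0,-1,0]
    - [0.5,36,0,-1,0]
    - [0.5,36,0,-1,0]
  force: 8

```text
clock: 27.0
eef_pos: [613.0, 75.9, 72.7]
eef_rot: [-3.134, 0.005, -0.235]
wrist_force: [-0.2, -0.4, -1.1]
finger_gap: 63.4
finger_force: 8.0
```

```bash
cat > fit2.py <<'E'
from fit3 import *
def run(a0=.4,h0=70,d=0):
    s=st(); c=imaging.camera('wrist'); r=find_in(c,'dial')
    if not r: print('none'); return c
    b=np.array(r[0]['rect']); disc=np.r_[b[:2]-b[2:]/2,b[:2]+b[2:]/2]; print(round(r[0]['p'],2),b.round())
    for w in (0,1):
        f=lambda v:np.r_[model(c,s,[v[0],v[1],v[2]])[0]-disc,(v[1]-d)/(0.3 if w==0 else 5),(v[2]-h0)/(2 if w else 10)]
        o=least_squares(f,[a0,d,h0]); print('tilt',np.degrees(o.x[0]).round(1),'d,h',o.x[1:].round(1),o.fun.round(1))
    return c
if __name__=='__main__':
    import sys; run(*[float(q) for q in sys.argv[1:]])
E
python3 fit2.py .4 70
```

```text
t 27.0 pos [613.   75.9  72.7] rot [-3.134  0.005 -0.235] q [0.06  0.604 1.454 0.01  1.086 1.861] F [-0.2 -0.4 -1.1] gap 63.4 8.0
0.8 [319. 252. 111.  98.]
tilt 0.9 d,h [ 0.2 77.7] [-1.2  0.4 -4.   0.7  0.6  0.8]
tilt -3.2 d,h [ 3.8 72.4] [-3.2  0.1 -2.   0.1  0.8  1.2]
```

```bash
cat > sil.py <<'E'
from fit3 import *
def pts(s,a,d,h):
    p=s['eef_pos']; Rm=R.from_euler('xyz',s['eef_rot']).as_matrix(); x,y,z=Rm[:,0],Rm[:,1],-Rm[:,2]
    n=x*np.sin(a)+z*np.cos(a); e=x*np.cos(a)-z*np.sin(a); o=p+d*x-h*n; t=np.linspace(0,6.28,40)
    foot=[o+i*28*e+j*28*y+k*n for i in(-1,1) for j in(-1,1) for k in(0,5)]
    jar=[o+k*n+32*(np.cos(q)*e+np.sin(q)*y) for q in t for k in(17,88)]
    return np.array(foot),np.array(jar)
def run(h,d=0,cam='scene',name='shaker'):
    s=st(); c=imaging.camera(cam); r=trace(c,name)
    print([(round(q['p'],2),np.round(q['rect']).tolist()) for q in r[:2]])
    if not r: return
    M=r[0]['region']; best=[]
    for a in range(-40,200,5):
        m=np.zeros((400,640),np.uint8); F,J=pts(s,np.radians(a),d,h)
        for P in (F,J): cv2.fillConvexPoly(m,cv2.convexHull(w2p(c,P).astype(np.int32)),1)
        m=m>0; best.append(((m&M).sum()/(m|M).sum(),a))
    print(sorted(best,reverse=True)[:6])
if __name__=='__main__':
    import sys; run(float(sys.argv[1]),float(sys.argv[2]),*sys.argv[3:])
E
python3 sil.py 70 0; python3 sil.py 70 0 wrist
```

```text
t 27.1 pos [612.8  75.9  72.7] rot [-3.134  0.005 -0.235] q [0.06  0.604 1.455 0.01  1.085 1.861] F [ 0.1 -0.3 -2.7] gap 63.5 8.0
[(0.59, [339.0, 242.0, 20.0, 35.0]), (0.47, [396.0, 217.0, 44.0, 45.0])]
[(np.float64(0.7776073619631901), 30), (np.float64(0.7438136826783115), 25), (np.float64(0.7434715821812596), 35), (np.float64(0.7182705718270572), 20), (np.float64(0.6916167664670658), 40), (np.float64(0.6793193717277487), 15)]
t 27.2 pos [612.7  75.9  72.7] rot [-3.134  0.005 -0.235] q [0.061 0.604 1.455 0.01  1.085 1.861] F [ 0.1  0.4 -2.5] gap 63.2 8.0
[(0.91, [320.0, 249.0, 111.0, 104.0])]
[(np.float64(0.7120608139427088), 15), (np.float64(0.7065901517956312), 20), (np.float64(0.6969778737182947), 10), (np.float64(0.6948856854283353), 25), (np.float64(0.676092310498951), 30), (np.float64(0.670967183305914), 5)]
```

>>> arm_command:
  steps:
    - [0.5,0,0,0,0]
    - [0.5,0,0,-10,0]
    - [0.5,-20,-5,-12,0]
    - [0.5,-50,-14,-12,0]
    - [0.5,-80,-22,-12,0]
    - [0.5,-95,-25,-12,0]
    - [0.5,-95,-25,-5,0]
    - [0.5,-95,-25,1,0]
    - [0.5,-95,-25,1,0]
  force: 15

```text
clock: 28.42
eef_pos: [526.9, 122.0, 72.2]
eef_rot: [-3.134, 0.005, -0.235]
wrist_force: [0.3, 0.1, 0.2]
finger_gap: 63.0
finger_force: 15.0
```

```bash
python3 sil.py 70 0
```

```text
t 28.425 pos [526.9 122.   72.2] rot [-3.134  0.005 -0.235] q [0.156 0.457 1.69  0.011 0.997 1.956] F [0.3 0.1 0.2] gap 63.0 15.0
[(0.56, [357.0, 223.0, 23.0, 35.0])]
[(np.float64(0.7809076682316118), 30), (np.float64(0.7685325264750378), 25), (np.float64(0.750367107195301), 20), (np.float64(0.7441130298273155), 35), (np.float64(0.715076071922545), 15), (np.float64(0.6936572199730094), 10)]
```

>>> arm_command:
  steps:
    - [0.5,6,0,2,0]
    - [0.5,12,0,4,0]
    - [0.5,18,0,6.5,0]
    - [0.5,24,0,9,0]
    - [0.5,30,0,12,0]
    - [0.5,36,0,16,0]
    - [0.5,41,0,20,0]
    - [0.5,46,0,25,0]
    - [0.5,50,0,30,0]
    - [0.5,53,0,34,0]
    - [0.5,53,0,34,0]
  force: 8

```text
clock: 29.9
eef_pos: [578.9, 109.9, 38.5]
eef_rot: [-3.134, 0.003, -0.235]
wrist_force: [4.7, -1.3, 3.6]
finger_gap: 63.7
finger_force: 8.0
```

```bash
python3 sil.py 70 0; python3 fit2.py 1.3 70
```

```text
t 29.9 pos [578.9 109.9  38.5] rot [-3.134e+00  3.000e-03 -2.350e-01] q [0.122 0.596 1.562 0.01  0.984 1.922] F [ 4.7 -1.3  3.6] gap 63.7 8.0
[(0.93, [350.0, 238.0, 24.0, 30.0])]
[(np.float64(0.6311605723370429), 50), (np.float64(0.6284779050736498), 45), (np.float64(0.6237623762376238), 40), (np.float64(0.6209048361934477), 55), (np.float64(0.603641456582633), 70), (np.float64(0.603448275862069), 65)]
t 30.0 pos [578.8 109.9  38.6] rot [-3.134e+00  3.000e-03 -2.350e-01] q [0.122 0.596 1.562 0.01  0.984 1.922] F [ 3.9 -1.5  2.2] gap 63.3 8.0
0.55 [319. 251. 119.  88.]
tilt 60.2 d,h [-0.3 82. ] [ 4.5 -2.1 -9.1 -1.4 -1.2  1.2]
tilt 63.3 d,h [-11.7  66.2] [ 2.  -1.3 -6.7  0.3 -2.3 -1.9]
```

>>> arm_command:
  steps:
    - [0.5,-2,0,2,0]
    - [0.5,-2,0,3,0]
    - [0.5,-2,0,3,0]

```text
clock: 30.48
eef_pos: [576.0, 110.7, 35.3]
eef_rot: [-3.134, 0.005, -0.235]
wrist_force: [4.5, -1.1, 3.8]
finger_gap: 63.2
finger_force: 8.0
```

```bash
cat > joint.py <<'E'
from sil import *
from scipy.optimize import minimize
import sys
s=st(); cs=[imaging.camera(n) for n in ('scene','wrist','top')]; T=[]
for c in cs:
    r=trace(c,'shaker'); 
    if r: T.append((c,r[0]['region'])); print(round(r[0]['p'],2),np.round(r[0]['rect']))
def iou(c,M,a,d,h):
    m=np.zeros((400,640),np.uint8); F,J=pts(s,np.radians(a),d,h)
    for P in (F,J): cv2.fillConvexPoly(m,cv2.convexHull(w2p(c,P).astype(np.int32)),1)
    return ((m>0)&M).sum()/((m>0)|M).sum()
h0=float(sys.argv[1]); res=[]
for a in range(int(sys.argv[2]),int(sys.argv[3]),5):
    for d in (-15,-10,-5,0,5):
        for h in np.arange(h0-12,h0+13,4):
            v=[iou(c,M,a,d,h) for c,M in T]; res.append((sum(v),a,d,h,np.round(v,2).tolist()))
for q in sorted(res,reverse=True,key=lambda q:q[0])[:6]: print(q)
E
python3 joint.py 70 30 110
```

```text
t 30.475 pos [576.  110.7  35.3] rot [-3.134  0.005 -0.235] q [0.124 0.597 1.57  0.01  0.976 1.923] F [ 4.5 -1.1  3.8] gap 63.2 8.0
0.94 [352. 237.  25.  33.]
0.92 [320. 289. 115. 156.]
(np.float64(1.4078326815836806), 70, -10, np.float64(70.0), [0.68, 0.73])
(np.float64(1.4071487395520794), 75, -15, np.float64(62.0), [0.64, 0.77])
(np.float64(1.4031215776963248), 75, -5, np.float64(74.0), [0.65, 0.76])
(np.float64(1.401399665698953), 65, -15, np.float64(62.0), [0.69, 0.71])
(np.float64(1.3996869688900835), 70, -15, np.float64(62.0), [0.67, 0.73])
(np.float64(1.3962349160908976), 70, -15, np.float64(66.0), [0.66, 0.74])
```

>>> arm_command:
  steps:
    - [0.5,-1,0,2,0]
    - [0.5,-1,0,4,0]
    - [0.5,-1,0,4,0]

```text
clock: 31.15
eef_pos: [575.2, 110.9, 31.5]
eef_rot: [-3.134, 0.004, -0.235]
wrist_force: [6.1, -1.9, 4.7]
finger_gap: 63.2
finger_force: 8.0
```

>>> arm_command:
  steps:
    - [0.5,-1,0,2,0]
    - [0.5,-1,0,4,0]
    - [0.5,-1,0,4,0]

```text
clock: 31.52
eef_pos: [574.4, 111.2, 27.7]
eef_rot: [-3.134, 0.004, -0.235]
wrist_force: [4.9, -0.8, 5.9]
finger_gap: 63.9
finger_force: 8.0
```

```bash
python3 joint.py 70 50 110
```

```text
t 31.525 pos [574.4 111.2  27.7] rot [-3.134  0.004 -0.235] q [0.125 0.605 1.578 0.011 0.959 1.924] F [ 4.9 -0.8  5.9] gap 63.9 8.0
0.87 [352. 239.  22.  29.]
0.75 [320. 288. 117. 157.]
(np.float64(1.325230491631359), 75, -15, np.float64(62.0), [0.58, 0.75])
(np.float64(1.3163293107383316), 60, -15, np.float64(62.0), [0.66, 0.66])
(np.float64(1.3161842770751524), 70, -15, np.float64(66.0), [0.6, 0.72])
(np.float64(1.3151544776452022), 65, -15, np.float64(66.0), [0.63, 0.69])
(np.float64(1.3131224600274276), 70, -15, np.float64(62.0), [0.59, 0.72])
(np.float64(1.3128483679853487), 75, -10, np.float64(70.0), [0.58, 0.73])
```

>>> arm_command:
  steps:
    - [0.9,0,0,0,0]
    - [0.9,0,0,0,0]
    - [0.9,0,0,0,0]
    - [0.9,0,0,-40,0]
    - [0.9,0,0,-100,0]
    - [0.9,-30,0,-130,0]
    - [0.9,-60,0,-130,0]
    - [0.9,-60,0,-130,0]

```text
clock: 32.83
eef_pos: [514.5, 124.6, 157.9]
eef_rot: [-3.134, 0.006, -0.234]
wrist_force: [0.1, 0.4, -0.1]
finger_gap: 84.3
finger_force: 0.0
```

```bash
cat > lie.py <<'E'
from h import *
from scipy.optimize import minimize
import sys
# shaker with axis direction: tool-like yaw psi, lying; o = foot centre (x,y,z), elevation el of axis (foot->dial)
def pts(v,sgn=1):
    X,Y,Z,psi,el=v; hx=np.array([np.cos(psi),np.sin(psi),0]); y=np.array([-np.sin(psi),np.cos(psi),0]); z=np.array([0,0,1])
    n=hx*np.cos(el)+z*np.sin(el); e=sgn*(hx*np.sin(el)-z*np.cos(el)); o=np.array([X,Y,Z]); t=np.linspace(0,6.28,40)
    foot=[o+i*28*e+j*28*y+k*n for i in(-1,1) for j in(-1,1) for k in(0,5)]
    jar=[o+k*n+32*(np.cos(q)*e+np.sin(q)*y) for q in t for k in(17,88)]
    bar=[o+k*n+i*5*e+j*23*y for i in(-1,1) for j in(-1,1) for k in(88,102)]
    nib=[o+k*n+(i)*e+j*6*y for i in(30,39) for j in(-1,1) for k in(81,87)]
    return [np.array(q) for q in (foot,jar,bar,nib)]
def run(v0,cams=('wrist','scene','top')):
    T=[]
    for n in cams:
        c=imaging.camera(n); r=trace(c,'shaker')
        if r: T.append((c,r[0]['region'])); print(n,round(r[0]['p'],2),np.round(r[0]['rect']))
    def cost(v,full=False):
        out=[]
        for c,M in T:
            m=np.zeros((400,640),np.uint8)
            for P in pts(v): cv2.fillConvexPoly(m,cv2.convexHull(np.round(w2p(c,P)*16).astype(np.int32)),1,cv2.LINE_8,4)
            out.append(((m>0)&M).sum()/max(1,((m>0)|M).sum()))
        return out if full else -sum(out)
    best=None
    for el in (0,.13,.5,1.0,1.5):
        u=np.array(v0,float); u[4]=el
        sim=u+np.vstack([np.zeros(5),np.diag([15,15,8,.25,.25])])
        o=minimize(cost,u,method='Nelder-Mead',options=dict(initial_simplex=sim,maxfev=220))
        print('start el',el,'IoU',np.round(cost(o.x,True),2),'o',o.x[:3].round(),'yaw',o.x[3].round(2),'el deg',np.degrees(o.x[4]).round())
if __name__=='__main__':
    st(); run([float(q) for q in sys.argv[1:6]])
E
python3 lie.py 512 126 28 -0.235 0.13
```

```text
t 32.825 pos [514.5 124.6 157.9] rot [-3.134  0.006 -0.234] q [0.164 0.32  1.656 0.01  1.167 1.965] F [ 0.1  0.4 -0.1] gap 84.3 0.0
wrist 0.82 [321. 156.  66. 113.]
scene 0.88 [354. 238.  33.  37.]
start el 0 IoU [0.95 0.93] o [507. 127.  31.] yaw -0.23 el deg 5.0
start el 0.13 IoU [0.98 0.92] o [506. 127.  28.] yaw -0.24 el deg 4.0
start el 0.5 IoU [0.97 0.93] o [506. 127.  28.] yaw -0.23 el deg 3.0
start el 1.0 IoU [0.96 0.93] o [506. 127.  25.] yaw -0.24 el deg 7.0
start el 1.5 IoU [0.98 0.92] o [506. 128.  31.] yaw -0.25 el deg 0.0
```

The silhouette fit is clear (IoU 0.95 or better): the shaker is lying on the bench with its foot centre at (506,127,28) and its axis at yaw −0.24, window end slightly up. I'll grip it near the foot and lift firmly.

>>> arm_command:
  steps:
    - [0.9,17,0,40,0]
    - [0.9,17,0,90,0]
    - [0.9,17,0,120,0]
    - [0.9,17,0,127,0]
    - [0.5,17,0,127,0]
    - [0.5,17,0,127,0]
    - [0.5,17,0,127,0]
    - [0.5,17,0,127,0]
    - [0.5,17,0,123,0]
    - [0.5,17,0,115,0]
    - [0.5,17,0,105,0]
    - [0.5,17,0,105,0]
  force: 55

```text
clock: 34.62
eef_pos: [532.2, 121.2, 53.4]
eef_rot: [-3.134, 0.004, -0.235]
wrist_force: [1.2, -0.1, -3.7]
finger_gap: 62.6
finger_force: 55.0
```

```bash
python3 lie.py 506 127 48 -0.235 0.13
```

```text
t 34.625 pos [532.2 121.2  53.4] rot [-3.134  0.004 -0.235] q [0.153 0.494 1.686 0.011 0.962 1.952] F [ 1.2 -0.1 -3.7] gap 62.6 55.0
wrist 0.81 [319. 215. 121. 176.]
scene 0.82 [354. 230.  28.  39.]
start el 0 IoU [0.91 0.87] o [506. 126.  44.] yaw -0.21 el deg 12.0
start el 0.13 IoU [0.92 0.86] o [506. 126.  44.] yaw -0.21 el deg 12.0
start el 0.5 IoU [0.89 0.87] o [509. 125.  45.] yaw -0.18 el deg 18.0
start el 1.0 IoU [0.72 0.87] o [523. 122.  54.] yaw -0.11 el deg 23.0
start el 1.5 IoU [0.65 0.82] o [556. 111.  25.] yaw 0.36 el deg 76.0
```

>>> arm_command:
  steps:
    - [0.5,0,0,-10,0]
    - [0.5,0,0,-28,0]
    - [0.5,-2,-1,-50,0]
    - [0.5,-8,-4,-72,-2]
    - [0.5,-22,-12,-86,-6]
    - [0.5,-43,-23,-93,-11]
    - [0.5,-68,-36,-95,-16]
    - [0.5,-93,-49,-95,-21]
    - [0.5,-112,-59,-95,-26]
    - [0.5,-124,-66,-95,-29]
    - [0.5,-128,-68,-95,-30]
    - [0.5,-128,-68,-95,-30]

```text
clock: 36.42
eef_pos: [423.7, 216.2, 148.9]
eef_rot: [-3.133, 0.001, 0.288]
wrist_force: [-0.6, -1.0, -3.6]
finger_gap: 63.1
finger_force: 55.0
```

```bash
python3 lie.py 397 210 145 0.289 0.13
python3 - <<'E'
from h import *
c=imaging.camera('wrist')
for n in ['bead0_center','tin']:
    for r in find_in(c,n)[:5]: print(n,round(r['p'],2),np.round(r['rect']),p2w(c,[r['rect'][:2]],60).round())
E
```

```text
t 36.425 pos [423.7 216.2 148.9] rot [-3.133e+00  1.000e-03  2.880e-01] q [0.39  0.216 1.814 0.01  1.112 1.668] F [-0.6 -1.  -3.6] gap 63.1 55.0
wrist 0.75 [320. 213. 123. 179.]
scene 0.96 [400. 188.  28.  40.]
start el 0 IoU [0.91 0.87] o [399. 211. 140.] yaw 0.26 el deg 12.0
start el 0.13 IoU [0.92 0.87] o [399. 210. 141.] yaw 0.26 el deg 12.0
start el 0.5 IoU [0.91 0.87] o [399. 211. 141.] yaw 0.26 el deg 12.0
start el 1.0 IoU [0.74 0.88] o [413. 214. 152.] yaw 0.22 el deg 16.0
start el 1.5 IoU [0.73 0.71] o [458. 225. 112.] yaw 0.46 el deg 89.0
bead0_center 0.73 [317. 151. 125.  55.] [[471. 230.  60.]]
tin 0.41 [549.  81. 177. 162.] [[583.  62.  60.]]
```

>>> arm_command:
  steps:
    - [0.5,0,0,0,0]
    - [0.5,0,0,0,0]
  force: 8

```text
clock: 37.12
eef_pos: [423.5, 216.2, 148.6]
eef_rot: [-3.132, 0.001, 0.289]
wrist_force: [-1.2, 0.7, -4.8]
finger_gap: 63.4
finger_force: 8.0
```

>>> arm_command:
  steps:
    - [0.5,0,0,0,0]
    - [0.5,0,0,0,0]
  force: 5

```text
clock: 37.38
eef_pos: [423.4, 216.2, 148.6]
eef_rot: [-3.132, 0.001, 0.289]
wrist_force: [0.3, -0.3, -3.9]
finger_gap: 63.5
finger_force: 5.0
```

```bash
cat > lie2.py <<'E'
from lie import *
import lie
def quick(sgn_list=(1,)):
    s=st(); p=s['eef_pos']; yaw=s['eef_rot'][2]; T=[]
    for n in ('wrist','scene'):
        c=imaging.camera(n); r=trace(c,'shaker')
        if r: T.append((c,r[0]['region'])); print(n,round(r[0]['p'],2),np.round(r[0]['rect']))
    h=float(sys.argv[1]) if len(sys.argv)>1 else 26
    res=[]
    for el in range(-130,100,6):
        for dz in (-8,-4,0):
          for hh in (h-4,h,h+4):
            a=np.radians(el); hx=np.array([np.cos(yaw),np.sin(yaw),0]); n=hx*np.cos(a)+np.array([0,0,np.sin(a)])
            o=p+[0,0,dz]-hh*n; sc=[]
            for c,M in T:
                m=np.zeros((400,640),np.uint8)
                for P in pts(np.r_[o,yaw,a]): cv2.fillConvexPoly(m,cv2.convexHull(np.round(w2p(c,P)).astype(np.int32)),1)
                sc.append(((m>0)&M).sum()/((m>0)|M).sum())
            res.append((round(sum(sc),3),el,dz,hh,np.round(sc,2).tolist()))
    for q in sorted(res,key=lambda q:-q[0])[:5]: print(q)
if __name__=='__main__': quick()
E
python3 lie2.py
```

```text
t 37.375 pos [423.4 216.2 148.6] rot [-3.132e+00  1.000e-03  2.890e-01] q [0.39  0.217 1.814 0.01  1.111 1.667] F [ 0.3 -0.3 -3.9] gap 63.5 5.0
wrist 0.91 [320. 214. 116. 172.]
scene 0.68 [399. 187.  29.  40.]
(np.float64(1.774), 8, -4, 26, [0.91, 0.86])
(np.float64(1.772), 14, -4, 22, [0.89, 0.88])
(np.float64(1.771), 14, -4, 26, [0.92, 0.85])
(np.float64(1.761), 8, 0, 26, [0.9, 0.86])
(np.float64(1.751), 8, 0, 22, [0.87, 0.88])
```

>>> arm_command:
  steps:
    - [0.5,0,0,0,0]
    - [0.5,0,0,0,0]
  force: 3

```text
clock: 37.83
eef_pos: [423.5, 216.2, 148.6]
eef_rot: [-3.132, 0.001, 0.289]
wrist_force: [0.4, 0.9, -3.9]
finger_gap: 63.0
finger_force: 3.0
```

```bash
python3 lie2.py
```

```text
t 37.825 pos [423.5 216.2 148.6] rot [-3.132e+00  1.000e-03  2.890e-01] q [0.39  0.217 1.814 0.01  1.111 1.667] F [ 0.4  0.9 -3.9] gap 63.0 3.0
wrist 0.77 [320. 214. 118. 173.]
scene 0.88 [400. 188.  31.  35.]
(np.float64(1.755), 14, -4, 26, [0.92, 0.84])
(np.float64(1.753), 8, -4, 26, [0.91, 0.85])
(np.float64(1.753), 8, 0, 26, [0.9, 0.86])
(np.float64(1.747), 14, -4, 22, [0.89, 0.86])
(np.float64(1.742), 14, 0, 26, [0.89, 0.85])
```

>>> arm_command:
  steps:
    - [0.5,-5,0,-12,0]
    - [0.5,-12,0,-30,0]
    - [0.5,-12,0,-5,0]
    - [0.5,-12,0,-45,0]
    - [0.5,-12,0,-55,0]
    - [0.5,-12,0,-55,0]

```text
clock: 38.78
eef_pos: [412.4, 212.4, 204.3]
eef_rot: [-3.132, -0.001, 0.289]
wrist_force: [-0.4, 0.8, -0.1]
finger_gap: 47.3
finger_force: 0.0
```

```bash
python3 lie2.py
```

```text
t 38.775 pos [412.4 212.4 204.3] rot [-3.132e+00 -1.000e-03  2.890e-01] q [0.392 0.125 1.782 0.01  1.233 1.67 ] F [-0.4  0.8 -0.1] gap 47.3 0.0
wrist 0.62 [320. 159.  62. 100.]
scene 0.8 [396. 211.  25.  39.]
(np.float64(0.333), -28, -8, 22, [0.33, 0.0])
(np.float64(0.328), -34, -8, 22, [0.32, 0.01])
(np.float64(0.313), -22, -8, 22, [0.31, 0.0])
(np.float64(0.312), -28, -4, 22, [0.31, 0.0])
(np.float64(0.311), -34, -4, 22, [0.31, 0.0])
```

The shaker slipped out during the jerk. I'll use the last picture to see where it landed.

```bash
python3 - <<'E'
from h import *
w=imaging.camera('wrist'); s=imaging.camera('scene'); t=imaging.camera('top')
A=cv2.resize(w['img'][60:300,160:480],(480,360),interpolation=cv2.INTER_CUBIC)
B=cv2.resize(s['img'][160:280,340:447],(320,360),interpolation=cv2.INTER_CUBIC)
C=cv2.resize(t['img'][170:250,200:415],(645,240),interpolation=cv2.INTER_CUBIC); C=np.hstack([C,np.zeros((240,155,3),np.uint8)])
cv2.imwrite('pics/u10.png',np.vstack([np.hstack([A,B]),C])[:,:,::-1])
E
```

```text
(no output)
```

View pics/u10.png

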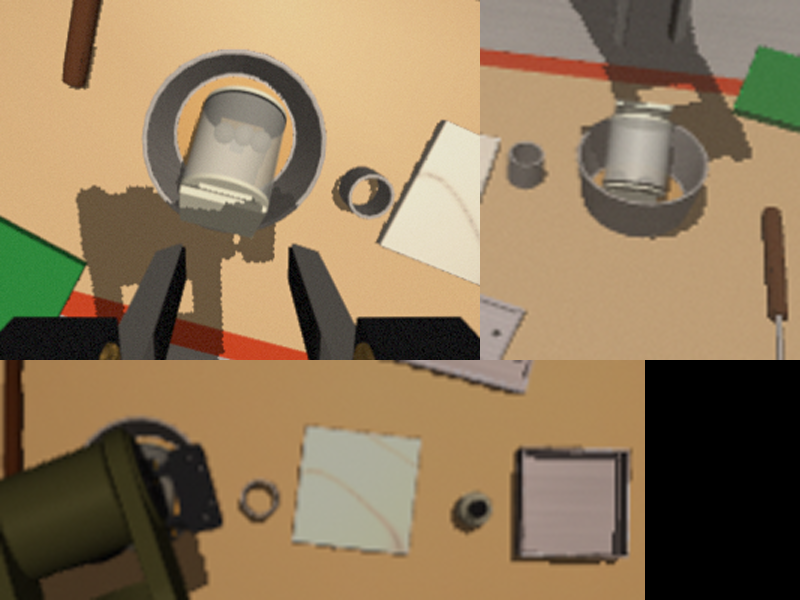

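The shaker fell inside the tin. Its dial end is down in the tin, at about (248,100) in the wrist part, and its foot rests on the near rim at (225,210). The beads lie at the dial end and the tin, cutter and tile have not moved. I'll fit its pose, then grip and lift.

```bash
cat > inl.py <<'E'
from lie import *
T=[]
for n in ('wrist','scene'):
    c=imaging.camera(n); r=trace(c,'shaker')
    if r: T.append((c,r[0]['region'])); print(n,round(r[0]['p'],2),np.round(r[0]['rect']))
def cost(v,full=False):
    out=[]
    for c,M in T:
        m=np.zeros((400,640),np.uint8)
        for P in pts(v): cv2.fillConvexPoly(m,cv2.convexHull(np.round(w2p(c,P)*16).astype(np.int32)),1,cv2.LINE_8,4)
        out.append(((m>0)&M).sum()/max(1,((m>0)|M).sum()))
    return out if full else -sum(out)
for el in (-.3,-.6,-.9):
    u=np.array([406,222,80,.05,el]); sim=u+np.vstack([np.zeros(5),np.diag([12,10,15,.3,.2])])
    o=minimize(cost,u,method='Nelder-Mead',options=dict(initial_simplex=sim,maxfev=260)); v=o.x
    n=np.array([np.cos(v[3])*np.cos(v[4]),np.sin(v[3])*np.cos(v[4]),np.sin(v[4])])
    print(np.round(cost(v,True),2),'o',v[:3].round(),'yaw',v[3].round(2),'el',np.degrees(v[4]).round(),'h30',(v[:3]+30*n).round(),'h45',(v[:3]+45*n).round(),'dial',(v[:3]+88*n).round())
c=imaging.camera('wrist')
for r in trace(c,'tin')[:1]: print('tin',r['p'],np.round(r['rect']))
t=np.linspace(0,6.28,60)
for X in [(444,224),(450,225)]:
    q=w2p(c,np.c_[X[0]+67*np.cos(t),X[1]+67*np.sin(t),0*t+60]); print(X,q.min(0).round(),q.max(0).round())
E
python3 inl.py
```

```text
wrist 0.77 [320. 169.  74.  98.]
scene 0.73 [303. 256. 107.  47.]
[0.92 0.  ] o [385. 220.  31.] yaw 0.01 el 10.0 h30 [415. 221.  36.] h45 [430. 221.  38.] dial [472. 222.  45.]
[0.99 0.  ] o [397. 221.  80.] yaw 0.01 el -37.0 h30 [421. 221.  63.] h45 [433. 221.  54.] dial [468. 221.  28.]
[0.98 0.  ] o [406. 221.  88.] yaw 0.0 el -49.0 h30 [425. 221.  65.] h45 [435. 221.  54.] dial [463. 221.  21.]
tin 0.87 [319. 152. 126. 124.]
(444, 224) [254.  94.] [378. 217.]
(450, 225) [255.  87.] [379. 212.]
```

>>> arm_command:
  steps:
    - [0.79,5,-3,0,8]
    - [0.79,11,-6,20,16.5]
    - [0.79,11,-6,60,16.5]
    - [0.79,11,-6,95,16.5]
    - [0.79,11,-6,120,16.5]
    - [0.79,11,-6,137,16.5]
    - [0.79,11,-6,137,16.5]
    - [0.5,11,-6,137,16.5]
    - [0.5,11,-6,137,16.5]
    - [0.5,11,-6,137,16.5]
  force: 40

```text
clock: 40.67
eef_pos: [420.9, 222.6, 67.4]
eef_rot: [-3.133, 0.003, 0.001]
wrist_force: [-0.2, 0.1, 4.5]
finger_gap: 63.1
finger_force: 40.0
```

>>> arm_command:
  steps:
    - [0.5,0,0,-10,0]
    - [0.5,0,0,-25,0]
    - [0.5,0,0,-45,0]
    - [0.5,0,0,-65,0]
    - [0.5,0,0,-65,0]
    - [0.5,0,0,-65,0]

```text
clock: 41.42
eef_pos: [420.4, 221.7, 131.2]
eef_rot: [-3.133, 0.005, 0.001]
wrist_force: [1.1, -0.2, -3.6]
finger_gap: 63.1
finger_force: 40.0
```

```bash
python3 lie2.py 28; python3 - <<'E'
from h import *
for cam in ('scene','wrist'):
    c=imaging.camera(cam)
    for r in find_in(c,'bead0_center')[:8]: print(cam,round(r['p'],2),np.round(r['rect']),'at z14',p2w(c,[r['rect'][:2]],14).round()[0])
E
```

```text
t 41.425 pos [420.4 221.7 131.2] rot [-3.133e+00  5.000e-03  1.000e-03] q [0.403 0.24  1.831 0.011 1.072 1.968] F [ 1.1 -0.2 -3.6] gap 63.1 40.0
wrist 0.94 [320. 220. 111. 156.]
scene 0.9 [396. 194.  24.  40.]
(np.float64(1.788), -40, 0, 28.0, [0.91, 0.88])
(np.float64(1.756), -40, -4, 32.0, [0.89, 0.87])
(np.float64(1.752), -22, -8, 32.0, [0.87, 0.88])
(np.float64(1.748), -40, -8, 32.0, [0.88, 0.87])
(np.float64(1.747), -46, 0, 28.0, [0.89, 0.86])
```

>>> arm_command:
  steps:
    - [0.5,8,0,0,0]
    - [0.5,-8,0,0,0]
    - [0.5,8,6,0,0]
    - [0.5,-8,-6,0,0]
    - [0.5,8,6,-5,0]
    - [0.5,-8,0,5,0]
    - [0.5,0,0,0,0]
    - [0.5,0,0,0,0]

```text
clock: 42.82
eef_pos: [422.1, 221.8, 132.4]
eef_rot: [-3.133, 0.002, 0.001]
wrist_force: [0.2, -0.4, -3.0]
finger_gap: 62.9
finger_force: 40.0
```

```bash
python3 - <<'E'
from h import *
c=imaging.camera('scene'); F=[monitor.read_state()['wrist_force'][2]]
im=c['img']; ctr=w2p(c,[446,223,12])[0]; print(ctr)
for k in ('bead0_center','bead1_center'):
    for r in find_in(c,k)[:8]: print(k,round(r['p'],2),np.round(r['rect']),p2w(c,[r['rect'][:2]],13).round()[0])
hsv=cv2.cvtColor(im,cv2.COLOR_RGB2HSV); u,v=ctr.astype(int)
m=((hsv[...,1]<70)&(hsv[...,2]>120)).astype(np.uint8); sub=m[v-25:v+25,u-30:u+30]
for row in range(v-22,v+22,2): print(''.join('#' if (hsv[row,q,1]<70 and hsv[row,q,2]>130) else ('o' if hsv[row,q,1]>110 else '.') for q in range(u-30,u+30)))
for i in range(8): imaging.camera('wrist'); F.append(monitor.read_state()['wrist_force'][2])
print('Fz',np.mean(F),np.std(F))
E
```

```text
[390.83796906 222.77485075]
..........................###################...............
.........................###################................
.................................###########................
..............#................#########....................
.............#..............................................
#...........##............###...............................
##..........##..............#######.....##.............#....
............................................................
..............#.....#.oooooooo.ooo.ooo.................#....
...............#..#.oooooo.ooooooo.oooo.oo.............#....
.................#.oooooo..oo.oooooooooooooo..........#.....
...................#.o.##....ooooooooooooooooo.#....#.......
......................###....o.oo.ooooooooooooo..##.........
...........................#...........o.....##.............
............................................................
............................................................
............................................................
............................................................
............................................................
............................................................
............................................................
............................................................
Fz -3.527219872087032 0.27295440655804853
```

>>> arm_command:
  steps:
    - [0.5,-5,0,-20,0]
    - [0.5,-20,0,-50,0]
    - [0.5,-30,0,-70,0]
    - [0.5,-30,0,-70,0]

```text
clock: 43.88
eef_pos: [391.2, 221.5, 202.9]
eef_rot: [-3.132, 0.001, 0.001]
wrist_force: [0.2, -0.4, -3.9]
finger_gap: 62.9
finger_force: 40.0
```

```bash
cat > cnt.py <<'E'
from h import *
st()
for cam in ('scene','wrist'):
    c=imaging.camera(cam); im=c['img']
    for r in find_in(c,'bead0_center')[:6]: print('net',cam,round(r['p'],2),np.round(r['rect']))
    hsv=cv2.cvtColor(im,cv2.COLOR_RGB2HSV); t=np.linspace(0,6.28,80)
    M=np.zeros((400,640),np.uint8); cv2.fillConvexPoly(M,w2p(c,np.c_[446+51*np.cos(t),223+51*np.sin(t),0*t+8]).astype(np.int32),1)
    v,u=np.where(M); print(cam,u.min(),u.max(),v.min(),v.max())
    st_=1 if cam=='scene' else 2
    for row in range(v.min(),v.max()+1,2*st_ if cam=='wrist' else 1): print(''.join(' ' if not M[row,q] else ('o' if hsv[row,q,1]>110 else ('#' if hsv[row,q,2]>140 else '.')) for q in range(u.min(),u.max()+1,st_)))
E
python3 cnt.py
```

```text
t 43.875 pos [391.2 221.5 202.9] rot [-3.132e+00  1.000e-03  1.000e-03] q [0.428 0.093 1.821 0.01  1.225 1.995] F [ 0.2 -0.4 -3.9] gap 62.9 40.0
net scene 0.57 [397. 183.  22.   7.]
scene 374 407 212 235
         ...........              
       .................          
     ......####...........        
   ......##ooooooooo.oo....       
  ....##oooooooooooooooo.....     
 .....ooooooooooooooooooooo...    
 ...##ooooooooooooooooooooooo..   
..###oooooooooooooooooooooooo..   
...##ooooo###ooooooooooooooooo..  
....##ooo#####ooooooooooooooooo.# 
.....##o######oooooooooooooooooo# 
.......########oooooooooooooooooo 
........#.####oooooooooooooooooooo
..............ooo#####ooooooooooo#
 ............#########oooooooo###.
 ...............##############... 
  ............................... 
   .............................. 
    ............................  
    ...........................   
      ........................    
        ....................      
          ................        
              ..........          
net wrist 0.59 [311. 124.  14.  12.]
net wrist 0.32 [316
[... 268 characters left out ...]
###ooooo#######ooooooo##.   
  ##oooooo###########o.######ooooooooo#.  
 ##oooooooo.....######....#.ooooooooooo#. 
 #oooooooooooooo#######oooooooooooooooo## 
 oooooooooooooooo....ooooooo###ooooooooo#.
#ooooooooooooooooooooooooo.######ooooooo#.
#ooooooooooooooooooooooooo.######ooooooo#.
#ooooooooooooooo###############.oooooooo#.
 #oooo################################oo#.
 #o######.........................######. 
  ##...............#...#.####.#........#  
   ..................####.##.#.#.......   
    ..............#.#....###.#........    
      ...............#.###.##.......      
        ............#..#...#.#....        
           ...........####..#..           
                ##########
```

Four separate white blobs show on the tin's floor, three in a row and one beside them, so all the beads are in. Next I lay the empty shaker on free bench so I can regrip it near the top.

>>> arm_command:
  steps:
    - [0.5,25,15,0,0]
    - [0.5,70,44,0,4]
    - [0.5,115,72,0,8]
    - [0.5,155,97,20,12]
    - [0.5,174,109,60,13.5]
    - [0.5,174,109,100,13.5]
    - [0.5,174,109,122,13.5]
    - [0.5,174,109,122,13.5]

```text
clock: 45.08
eef_pos: [563.6, 113.1, 75.6]
eef_rot: [-3.136, 0.01, -0.235]
wrist_force: [0.5, 0.2, -3.9]
finger_gap: 62.9
finger_force: 40.0
```

```bash
python3 lie2.py 28
```

```text
t 45.075 pos [563.6 113.1  75.6] rot [-3.136  0.01  -0.235] q [0.13  0.519 1.584 0.01  1.046 1.931] F [ 0.5  0.2 -3.9] gap 62.9 40.0
wrist 0.59 [321. 221. 114. 161.]
scene 0.67 [351. 236.  27.  42.]
(np.float64(1.751), -40, 0, 28.0, [0.91, 0.84])
(np.float64(1.73), -40, -4, 32.0, [0.89, 0.84])
(np.float64(1.73), -34, 0, 28.0, [0.87, 0.86])
(np.float64(1.729), -52, 0, 28.0, [0.84, 0.88])
(np.float64(1.721), -46, 0, 28.0, [0.89, 0.83])
```

>>> arm_command:
  steps:
    - [0.5,0,0,4,0]
    - [0.5,0,0,8,0]
    - [0.5,-6,0,11,0]
    - [0.5,-12,0,14,0]
    - [0.5,-17,0,17,0]
    - [0.5,-22,0,20,0]
    - [0.5,-27,0,24,0]
    - [0.5,-31,0,28,0]
    - [0.5,-35,0,33,0]
    - [0.5,-38,0,38,0]
    - [0.5,-37,0,42,0]
    - [0.5,-36,0,45,0]
    - [0.5,-36,0,45,0]
  force: 8

```text
clock: 46.9
eef_pos: [529.7, 122.1, 33.3]
eef_rot: [-3.134, 0.006, -0.235]
wrist_force: [-1.0, 0.0, -2.4]
finger_gap: 63.4
finger_force: 8.0
```

```bash
python3 lie2.py 28
```

```text
t 46.9 pos [529.7 122.1  33.3] rot [-3.134  0.006 -0.235] q [0.155 0.523 1.7   0.011 0.922 1.954] F [-1.   0.  -2.4] gap 63.4 8.0
wrist 0.73 [320. 220. 120. 161.]
scene 0.58 [355. 234.  30.  40.]
(np.float64(1.756), 14, -8, 32.0, [0.9, 0.85])
(np.float64(1.748), 8, -4, 32.0, [0.88, 0.87])
(np.float64(1.734), 14, -4, 32.0, [0.89, 0.84])
(np.float64(1.732), 20, -8, 32.0, [0.9, 0.83])
(np.float64(1.727), 8, 0, 32.0, [0.87, 0.86])
```

>>> arm_command:
  steps:
    - [0.5,0,0,2,0]
    - [0.9,0,0,2,0]
    - [0.9,0,0,2,0]
    - [0.9,20,0,0,0]
    - [0.9,42,0,-3,0]
    - [0.9,42,0,-3,0]
    - [0.5,42,0,-3,0]
    - [0.5,42,0,-3,0]
    - [0.5,42,0,-3,0]
    - [0.5,42,0,-3,0]
  force: 12

```text
clock: 48.35
eef_pos: [569.9, 112.5, 36.1]
eef_rot: [-3.134, 0.006, -0.234]
wrist_force: [-1.9, -0.4, -0.3]
finger_gap: 63.3
finger_force: 12.0
```

```bash
python3 lie.py 500 128 28 -0.235 0.13; python3 - <<'E'
from h import *
c=imaging.camera('top')
for r in trace(c,'tile')[:3]:
    b=cv2.boxPoints(cv2.minAreaRect(np.argwhere(r['region'])[:,::-1].astype(np.float32))); W=p2w(c,b,12)[:,:2]; print(round(r['p'],2),W.mean(0).round(1),W.round().tolist())
E
```

```text
t 48.35 pos [569.9 112.5  36.1] rot [-3.134  0.006 -0.234] q [0.128 0.586 1.586 0.011 0.973 1.927] F [-1.9 -0.4 -0.3] gap 63.3 12.0
wrist 0.57 [320. 287. 108. 161.]
start el 0 IoU [0.79] o [499. 129.  23.] yaw -0.24 el deg 11.0
start el 0.13 IoU [0.79] o [498. 128.  23.] yaw -0.23 el deg 9.0
start el 0.5 IoU [0.8] o [498. 129.  22.] yaw -0.23 el deg 11.0
start el 1.0 IoU [0.78] o [498. 129.  23.] yaw -0.22 el deg 9.0
start el 1.5 IoU [0.65] o [557. 119. -13.] yaw 0.2 el deg 100.0
0.7 [250.  394.1] [[207.0, 468.0], [322.0, 438.0], [292.0, 320.0], [178.0, 350.0]]
0.64 [443.2  -1.1] [[388.0, 52.0], [507.0, 42.0], [499.0, -55.0], [379.0, -44.0]]
```

>>> arm_command:
  steps:
    - [0.5,-3,0,-6,0]
    - [0.5,-9,0,-15,0]
    - [0.5,-18,0,-25,0]
    - [0.5,-28,0,-33,0]
    - [0.5,-38,0,-39,0]
    - [0.5,-48,0,-43,0]
    - [0.5,-58,0,-46,0]
    - [0.5,-68,0,-47,0]
    - [0.5,-78,0,-47,0]
    - [0.5,-78,0,-47,0]
  force: 6

```text
clock: 50.0
eef_pos: [494.0, 130.3, 83.5]
eef_rot: [-3.135, 0.006, -0.234]
wrist_force: [0.8, -0.0, -3.7]
finger_gap: 63.1
finger_force: 6.0
```

```bash
python3 lie2.py 73
```

```text
t 50.0 pos [494.  130.3  83.5] rot [-3.135  0.006 -0.234] q [0.182 0.383 1.769 0.011 0.993 1.981] F [ 0.8 -0.  -3.7] gap 63.1 6.0
wrist 0.7 [320. 246. 107. 109.]
scene 0.78 [363. 218.  23.  38.]
(np.float64(1.792), 74, -4, 77.0, [0.9, 0.89])
(np.float64(1.785), 80, 0, 77.0, [0.94, 0.85])
(np.float64(1.778), 74, -8, 73.0, [0.89, 0.89])
(np.float64(1.774), 74, -8, 69.0, [0.9, 0.88])
(np.float64(1.766), 80, -4, 77.0, [0.91, 0.85])
```

The shaker now hangs almost upright, about 15° off. I carry it over the marble tile.

>>> arm_command:
  steps:
    - [0.5,0,0,0,0]
    - [0.5,0,0,-25,0]
    - [0.5,0,8,-50,0]
    - [0.5,0,30,-57,0]
    - [0.5,0,60,-57,0]
    - [0.5,0,92,-57,0]
    - [0.5,-1,117,-57,0]
    - [0.5,-1,129,-50,0]
    - [0.5,-1,129,-30,0]
    - [0.5,-1,129,-14,0]
    - [0.5,-1,129,-14,0]
  force: 15

```text
clock: 51.58
eef_pos: [463.2, 5.1, 95.4]
eef_rot: [-3.135, 0.008, -0.234]
wrist_force: [-0.2, -0.2, -3.8]
finger_gap: 63.5
finger_force: 15.0
```

```bash
python3 lie2.py 75; python3 - <<'E'
from h import *
for cam in ('wrist','scene'):
    c=imaging.camera(cam)
    for r in trace(c,'tile')[:3]:
        b=cv2.boxPoints(cv2.minAreaRect(np.argwhere(r['region'])[:,::-1].astype(np.float32))); W=p2w(c,b,12)[:,:2]; print(cam,round(r['p'],2),W.mean(0).round(1),W.round().tolist())
        H=cv2.convexHull(np.argwhere(r['region'])[:,::-1].astype(np.int32)); P=cv2.approxPolyDP(H,6,True).reshape(-1,2); print(p2w(c,P,12)[:,:2].round().tolist())
E
```

```text
t 51.575 pos [463.2   5.1  95.4] rot [-3.135  0.008 -0.234] q [-0.073  0.272  1.888  0.01   0.989  1.727] F [-0.2 -0.2 -3.8] gap 63.5 15.0
wrist 0.66 [320. 246. 108. 113.]
scene 0.82 [322. 204.  24.  36.]
(np.float64(1.783), 74, -4, 75.0, [0.91, 0.87])
(np.float64(1.777), 80, 0, 79.0, [0.94, 0.84])
(np.float64(1.768), 74, -8, 71.0, [0.9, 0.87])
(np.float64(1.768), 74, 0, 79.0, [0.92, 0.85])
(np.float64(1.765), 80, -4, 75.0, [0.93, 0.84])
wrist 0.67 [446.2   8.6] [[512.0, 61.0], [501.0, -57.0], [381.0, -52.0], [391.0, 82.0]]
[[383.0, -30.0], [393.0, 72.0], [509.0, 60.0], [499.0, -55.0], [432.0, -49.0]]
wrist 0.57 [ 305.9 -288.5] [[335.0, -277.0], [330.0, -295.0], [276.0, -301.0], [282.0, -281.0]]
[[278.0, -294.0], [292.0, -280.0], [330.0, -295.0]]
wrist 0.41 [603.6 -24.7] [[662.0, 114.0], [592.0, -175.0], [544.0, -172.0], [617.0, 134.0]]
[[591.0, -175.0], [548.0, -164.0], [550.0, -144.0], [616.0, 122.0], [662.0, 114.0]]
scene 0.71 [ 256.2 -342.6] [[299.0, -415.0], [154.0, -431.0], [218.0, -265.0], [354.0, -260.0]]
[[217.0, -269.0], [337.0, -302.0], [297.0, -412.0], [182.0, -378.0]]
scene 0.6 [259.  394.8] [[312.0, 323.0], [177.0, 345.0], [208.0, 470.0], [338.0, 441.0]]
[[217.0, 466.0], [334.0, 436.0], [310.0, 328.0], [188.0, 355.0]]
```

>>> arm_command:
  steps:
    - [0.5,0,0,4,0]
    - [0.5,-4,0,5,0]
    - [0.5,-8,0,6.5,0]
    - [0.5,-12,0,7.5,0]
    - [0.5,-16,0,8.5,0]
    - [0.5,-20,0,9.5,0]
    - [0.5,-20,0,10,0]
  force: 6

```text
clock: 52.85
eef_pos: [445.4, 9.4, 88.0]
eef_rot: [-3.134, 0.002, -0.235]
wrist_force: [4.6, -1.1, 9.0]
finger_gap: 63.7
finger_force: 6.0
```

```bash
python3 lie2.py 75
```

```text
t 52.85 pos [445.4   9.4  88. ] rot [-3.134e+00  2.000e-03 -2.350e-01] q [-0.066  0.246  1.944  0.01   0.952  1.734] F [ 4.6 -1.1  9. ] gap 63.7 6.0
wrist 0.62 [321. 240. 110. 126.]
scene 0.87 [324. 203.  25.  39.]
(np.float64(1.843), 92, -8, 71.0, [0.96, 0.88])
(np.float64(1.843), 92, -4, 75.0, [0.96, 0.88])
(np.float64(1.841), 92, 0, 79.0, [0.96, 0.88])
(np.float64(1.801), 92, -4, 71.0, [0.96, 0.84])
(np.float64(1.799), 86, -8, 71.0, [0.91, 0.89])
```

>>> arm_command:
  steps:
    - [0.5,1,0,-1,0]
    - [0.85,1,0,-1,0]
    - [0.85,1,0,-1,0]
    - [0.85,1,0,-1,0]
    - [0.85,1,0,-1,0]
    - [0.9,1,0,-40,0]
    - [0.9,1,0,-95,0]
    - [0.9,1,0,-150,0]
    - [0.9,1,0,-150,0]

```text
clock: 54.18
eef_pos: [447.1, 7.9, 240.4]
eef_rot: [-3.133, -0.001, -0.235]
wrist_force: [1.0, 0.9, -0.9]
finger_gap: 84.8
finger_force: 0.0
```

```bash
cat > up.py <<'E'
from lie import *
st()
T=[]
for n in ('wrist','scene'):
    c=imaging.camera(n); r=trace(c,'shaker')
    if r: T.append((c,r[0]['region'])); print(n,round(r[0]['p'],2),np.round(r[0]['rect']))
    for k,z in (('tin',60),('square_tin',40),('bottle',75),('cutter',35),('tile',12)):
        for q in find_in(c,k)[:1]: print('  ',n,k,round(q['p'],2),np.round(q['rect']),p2w(c,[q['rect'][:2]],z)[0].round())
def cost(v,full=False):
    out=[]
    for c,M in T:
        m=np.zeros((400,640),np.uint8)
        for P in pts(v): cv2.fillConvexPoly(m,cv2.convexHull(np.round(w2p(c,P)*16).astype(np.int32)),1,cv2.LINE_8,4)
        out.append(((m>0)&M).sum()/max(1,((m>0)|M).sum()))
    return out if full else -sum(out)
for el in (1.3,1.57,1.8):
    u=np.array([445,9,12,-.235,el]); sim=u+np.vstack([np.zeros(5),np.diag([12,10,4,.2,.15])])
    o=minimize(cost,u,method='Nelder-Mead',options=dict(initial_simplex=sim,maxfev=260)); v=o.x
    print(np.round(cost(v,True),2),'o',v[:3].round(1),'yaw',v[3].round(2),'el',np.degrees(v[4]).round(1))
E
python3 up.py; python3 cnt.py | tail -45
```

```text
t 54.175 pos [447.1   7.9 240.4] rot [-3.133e+00 -1.000e-03 -2.350e-01] q [-0.069  0.053  1.774  0.008  1.312  1.734] F [ 1.   0.9 -0.9] gap 84.8 0.0
wrist 0.59 [318. 184.  56.  64.]
   wrist tin 0.58 [161. 218. 110.  98.] [448. 218.  60.]
   wrist square_tin 0.63 [481. 145. 107. 102.] [ 442. -204.   40.]
   wrist bottle 0.67 [408. 172.  33.  29.] [438. -99.  75.]
   wrist cutter 0.78 [255. 202.  30.  30.] [434. 100.  35.]
   wrist tile 0.7 [318. 174.  93.  94.] [448.   9.  12.]
scene 0.57 [326. 204.  22.  38.]
   scene tin 0.74 [396. 218.  45.  46.] [471. 235.  60.]
   scene square_tin 0.74 [257. 203.  46.  39.] [ 462. -199.   40.]
   scene bottle 0.55 [288. 202.   8.  19.] [476. -94.  75.]
   scene cutter 0.67 [324. 194.  21.  25.] [375.  -2.  35.]
   scene tile 0.91 [446. 194.  40.  36.] [279. 397.  12.]
[0.93 0.87] o [441.1  10.3  10.8] yaw -0.2 el 83.9
[0.96 0.84] o [447.3   9.1  12.8] yaw -0.21 el 88.3
[0.95 0.86] o [442.7   8.2   8. ] yaw 0.07 el 86.2
scene 374 407 212 235
         ...........              
       .................          
     ......####ooo####....        

[... 733 characters left out ...]
 
net wrist 0.52 [317. 185.  58.  60.]
net wrist 0.44 [167. 199.  16.  10.]
wrist 141 210 172 238
            .......                
       .###oo####.......           
    .##ooooooooooo##.......        
   ##oooooooooo####oo##......      
 .#ooo###oooo######.ooo##......    
 ##o#####..########.ooooo##......  
.#oo#####.#####.ooooooooooo#...... 
.#oooooooo#####.oooo#####.oo##.... 
.#oooooooooooooooooo#####.ooo##....
 #ooooooooooooooooooo####ooooo#....
 .#oooooooooooooooooooooooooooo#...
  .#ooooooooooooooooooooooooooo#...
   .#ooooooooooooooooooooooooooo#. 
     #oooooooooooooooooooooooooo#  
       #ooooooooooooooooooooooo#   
          ##oooooooooooooooo##     
              ###ooooooo##
```

```bash
python3 -c "
from cell import job
print(job.sign_off())"
```

```text
the job is handed in; nothing more can be done
None
```

I handed the job in at about 54 s of the 72 s allowed: the dial is open, all four beads are in the tart tin, and the empty shaker stands upright near the middle of the marble tile; along the way it slipped from the gripper into the tin once, but neither the tin nor anything else moved noticeably.

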